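# Move the drilled tube from its barred cradle to the V-blocks

### The arm

A 7-joint arm with a two-finger parallel gripper is mounted at the origin on a cart in front of the work surface, level with it; the furniture and walls round the work are solid. World frame = base frame: x ahead of the robot, y to its left, z up, the work surface at z = 0. Lengths are in m, angles in rad, forces in N, time in s.
With the tool pointing down it reaches from about 0.425 to 0.95 m from the base axis. Payload 4.7 kg.
Tool frame: the origin (TCP) lies midway between the tips of the shut fingers; the grasp point (between the pads) lies grip_point_offset behind it (grip_point_offset is the distance from the TCP to the grasp point, in m); x points along the fingers, y is the direction in which the jaws open and shut, and the axes are right-handed (so a half turn about x gives the same grasp; the last joint's range is limited). The gripper opens to 87 mm and grips with 3 to 60 N. Pads are 19 mm wide; open, the fingers measure 117 mm over their backs; the gripper's body (75 mm by 190 mm) begins 51 mm behind the grasp point.
Start: joints at [1.094, 0.469, -0.049, 1.532, 0.024, 1.141, -0.082], TCP at [0.292, -0.608, 0.223] pointing down, gripper open.
Joint ranges: [-2.59, 2.59], [-0.33, 1.99], [-1.39, 1.29], [0.1, 2.45], [-1.04, 4.18], [0.21, 1.99], [-2.66, 2.66]. Speed limits (rad/s): [2.57, 2.57, 3.14, 3.14, 3.14, 3.14, 3.14].

### API

Orientations are given as [roll, pitch, yaw] about the fixed x, y, z axes, in that order (R = Rz(yaw) Ry(pitch) Rx(roll)).
In Python, from cell import * gives the robot as it stands. The module is installed in compiled form; this text tells all that it offers.
- The arm moves only by the tool carry_out, never from a script. Its argument "series" is a list of rows, each a list of 7 numbers: the finger opening in mm, from 0 to 87, then the shift along the tool's x, y, z in mm, then the turn, a rotation vector about the tool's x, y, z in rad. In form: [[claw, dx, dy, dz, ax, ay, az], ...]. A call has exactly 10 rows; each row shifts and turns the pose as measured when the row begins, along the tool's axes as they then stand; what a row does not reach is not made up. A row lasts 1/12 s, in which the tool goes at most 41.7 mm and 7.16 degrees, less where a joint would pass 70% of its speed; a pose out of reach is approached as far as the arm can. A call is refused whole if a number of a shift passes 41.7 or a number of a turn 0.125, either way. A call with a gripper value outside its range is refused whole. The fingers move at their own pace and stop on an object; "newtons" is the grip in N (left out, the last holds). Time passes only in rows, so rows that do not move let the fingers close, or fill a call up. It gives the time, the measured TCP pose, the force and the opening at its end, in the units of the state.
- read_state(): the state, without advancing time (a new reading comes with each control period).
- read_camera(name): name is "scene" or "top" or "wrist"; returns a dict with "image" (480x640x3 uint8, red, green, blue), "fx", "fy", "cx", "cy" (pixels), "world_to_cam" (4x4, takes a point from world to camera coordinates); the wrist camera has in their place "T_tool_cam" (4x4, takes a point from camera to tool coordinates, whose origin is the TCP and whose axes are the tool frame's). Camera axes: x right, y up, looking along -z (the intrinsics and any distortion apply to the point x, -y, -z); pixel columns grow to the right and rows downward; lengths in m; the calibration is good to about 2 mm. A picture is of the moment at which its call begins: read the wrist's pose just before it. There is no depth.
- finish_job(): hands the job in, once; it reports no verdict.
The state is a dict: "time_s": time; "joints": joint angles; "qd": joint speeds; "joint_torque": joint torques, N m; "tool_pos": TCP position; "ee_rot": TCP orientation; "force": force on the tool from outside, world axes, zero at the start; "torque": the same for the moment, N m; "finger_gap": finger opening in m.
Only numpy, scipy, OpenCV 4.12 (cv2) and the standard library are available. Lean on these libraries where they do the work, as an engineer would, in place of code of your own. Each camera call takes 0.05 s, during which the arm holds its last target.

### The job

Lift the retaining bar out of the two open brackets of the wooden tube cradle, take out the dark metal tube with the cross-drilled holes and lay it across both V-blocks of the steel marking-out stand, roughly centred, so that it is ready for marking out. Then put the retaining bar back, right down in both brackets with its grip on top, so that the white pipe, which is to stay where it lies, is held in its notches. Set the tube and the bar down gently rather than dropping them, and do not disturb the tape roll or the clamp collars on the bench.

Things in the scene. Friction and masses are not known exactly. Their poses are not given: they have to be found in the camera images.
- cradle: Fixed tube cradle: plywood base 112 x 204 x 12 mm with two notched wooden bearers (14 mm thick, at x = -40 and +40 mm, tops 43 mm above the bench). Origin: centre of the base's underside, on the bench; x along the tubes, y across, z up. Between the bearers it is open down to the base: fingers fit round the middle of a tube. The tubes lie along x at y = +32 and -32 mm, either way about.
- bracket_a (a point): Bottom of the open slot in the cradle's bracket at its +y end, 70 mm above the bench, at x = 0, y = +78.5 mm; axes as the cradle's. The bracket is a steel plate 5 mm thick and 44 mm wide (x), top 85 mm above the bench. The slot is 18 mm wide with a flat bottom, straight for 8 mm, then flared to 30 mm at the top. 27 mm are free from this plate to the tube or pipe beside it.
- bracket_b (a point): The same for the bracket at the -y end, y = -78.5 mm. About 30 mm are free between the drilled tube and the white pipe, so near the tubes open the gripper only about 55 mm.
- bar_seat (a point): Point fixed to the cradle where bar_grip is when the bar is fully down in both brackets: on the cradle's z axis, 104 mm above the bench. Axes as the cradle's.
- bar_grip (a point): Centre of the black grip on top of the loose retaining bar (0.26 to 0.4 kg), 34 mm above its flat underside; y along the bar, z up. Grip 20 mm wide (x), 70 mm long (y), 28 mm high. Bar: aluminium, 22 x 144 mm, 20 mm high, with a flat steel tang 14 mm wide, 12 mm high at each end, level with the underside, reaching y = +-90 mm. Either way round fits. Set on the bench it stands by itself.
- tube_centre (a point): Centre (on the axis, half-way along) of the loose dark metal tube, 30 mm in diameter, 150 mm long, 0.13 to 0.23 kg, with cross-drilled holes near an end; y along the tube. It lies in one pair of the cradle's V-notches, its centre 49 mm above the bench, under the bar.
- pipe_centre (a point): Centre of the loose plain white plastic pipe, 33 mm in diameter, 160 mm long, in the cradle's other pair of notches, its centre 52 mm above the bench; y along it. It stays where it is.
- vblock_seat (a point): Point fixed to the steel stand where the tube's centre lies when centred on the V-blocks, 55 mm above the bench; x along the grooves, y across. Fixed plate 186 x 78 x 12 mm; blocks at x = -42 and +42 mm, each 30 mm long (x), 50 mm wide, tops 56 mm above the bench; 90-degree grooves 44 mm wide at the top. Between the blocks 54 mm are open for the fingers, down to the plate.
- clear_bench (a point): Point on the bench top in a clear patch between the cradle and the stand, about 100 mm (x) by 200 mm (y) about this point, where the bar can be put down along y in the meantime. A 77 mm high open carton stands beyond it, 60 mm and more farther from the robot. World axes.
- collar_centre (a point): Centre of a small pale clamp collar, 36 x 44 x 22 mm, loose on the bench beyond the cradle: leave it alone.
- collar_thin_centre (a point): Centre of a small black clamp collar, 40 x 48 x 12 mm, loose on the bench right of the cradle: leave it alone.
- tape_centre (a point): Centre of a cream roll of crepe tape, 96 mm in diameter, 48 mm high, loose on the bench beyond the cradle: leave it alone.

How it is judged:
By the outcome, as a careful person would: the job done as asked, in the order asked, and still so for the second after the job is handed in, with the robot touching nothing.
It also fails if it takes over 72 s, if anything falls off the work surface, if the arm or the gripper's body presses on something with over 40 N, if the wrist force passes 120 N, or if a joint passes its speed limit or range.

## Working session

There is one attempt and no reset: what is moved stays moved. The work goes in short steps, Python scripts to look and compute and a tool call to move; the robot and the scene stay as the last step left them, time stands still between calls to the robot, and variables do not carry over. Pictures are saved under pics/ and viewed, and the job is handed in when it is done.

Besides the shell and the picture viewer there is one more tool, called after "Request:" as name(argument=value, ...) on one line, values as JSON. carry_out: Moves the arm, as the interface text tells. Its arguments: {"type":"object","properties":{"series":{"type":"array"},"newtons":{"type":"number"}},"required":["series"]}

```bash
mkdir -p pics; cat > h.py <<'E'
from cell import *
import numpy as np, cv2
from scipy.spatial.transform import Rotation as R
def snap(n,f):
    s=read_state(); c=read_camera(n); cv2.imwrite('pics/'+f,c['image'][:,:,::-1]); 
    import pickle; c['state']=s; pickle.dump(c,open('pics/'+f+'.pkl','wb')); return c
E
python3 - <<'E'
from h import *
s=read_state(); print(s)
for n in ['scene','top','wrist']:
    c=snap(n,n+'0.png'); print(n,{k:v for k,v in c.items() if k not in('image','state')})
E
```

```text
{'time_s': 0.0, 'joints': array([ 1.09406618,  0.46946215, -0.04861691,  1.5336986 ,  0.02414656,
        1.14098143, -0.08233561]), 'qd': array([ 1.83419116e-03, -9.88511586e-04,  1.18993872e-04,  3.02984118e-06,
       -1.55363863e-03,  1.26928956e-03,  2.41600632e-04]), 'joint_torque': array([ 1.72042342e-04, -5.07974303e+01, -8.06025532e-02, -2.36149138e+01,
       -6.13997667e-02,  3.78407829e-02,  1.61720432e-04]), 'tool_pos': array([ 0.29203215, -0.60789298,  0.22148357]), 'ee_rot': array([-1.51783033,  1.56883419,  2.07162763]), 'force': array([0.38553875, 0.42663122, 0.10826198]), 'torque': array([-0.03255521, -0.03088292,  0.01621208]), 'finger_gap': 0.08686059598361544}
scene {'fx': 532.8482807476992, 'fy': 532.8482807476992, 'cx': 322.8217325005194, 'cy': 225.8337151421487, 'world_to_cam': array([[-0.81910162, -0.5733154 , -0.01954471,  0.3830011 ],
       [ 0.39733563, -0.59159309,  0.70152834, -0.35132704],
       [-0.41375952,  0.56685719,  0.71237349, -0.86784584],
       [ 0.        ,  0.        ,  0.        ,  1.        ]])}
top {'fx': 491.8208483552608, 'fy': 491.8208483552608, 'cx': 324.7389940245157, 'cy': 232.28603359574754, 'world_to_cam': array([[ 0.04042326, -0.99918072,  0.00196412, -0.12996492],
       [ 0.97889228,  0.03999644,  0.20042502, -0.56985273],
       [-0.20033938, -0.00617917,  0.97970707, -1.17441406],
       [ 0.        ,  0.        ,  0.        ,  1.        ]])}
wrist {'fx': 424.03539047540164, 'fy': 424.03539047540164, 'cx': 318.5874917570808, 'cy': 240.5842323477343, 'T_tool_cam': array([[ 4.44365055e-04,  2.72208509e-01, -9.62238188e-01,
        -1.61422043e-01],
       [ 9.99999851e-01, -4.25776443e-04,  3.41355209e-04,
         4.77726200e-04],
       [-3.16778560e-04, -9.62238196e-01, -2.72208657e-01,
        -7.41195330e-02],
       [ 0.00000000e+00,  0.00000000e+00,  0.00000000e+00,
         1.00000000e+00]])}
```

```bash
python3 -c "
import cell;print(dir(cell)); print(getattr(cell,'grip_point_offset',None))"
```

```text
['PlanningError', '__builtins__', '__cached__', '__doc__', '__file__', '__loader__', '__name__', '__package__', '__spec__', 'finish_job', 'grip_point_offset', 'read_camera', 'read_state']
0.0187
```

View pics/scene0.png

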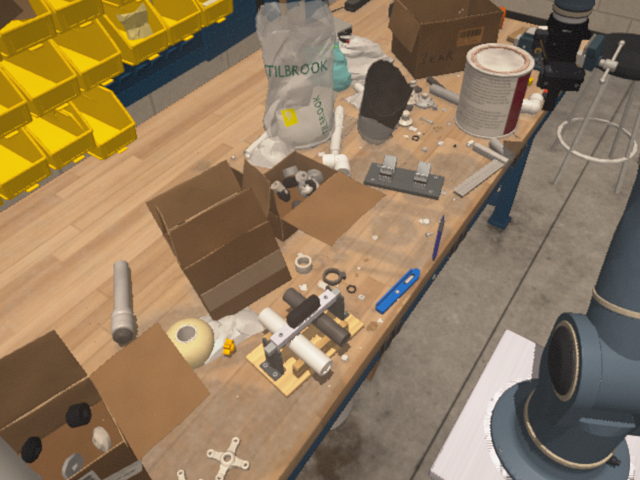

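View pics/top0.png

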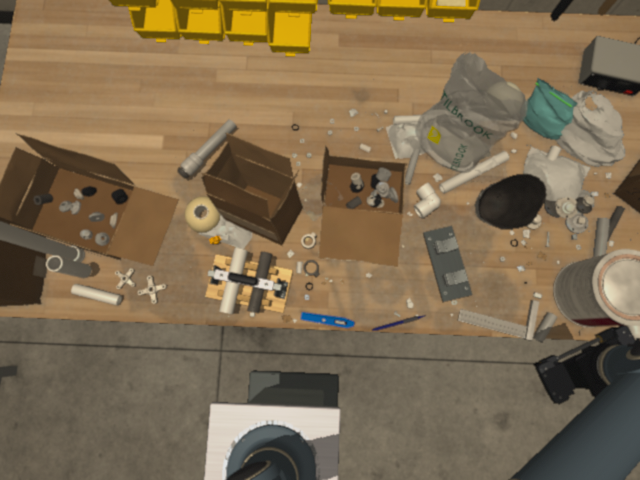

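View pics/wrist0.png

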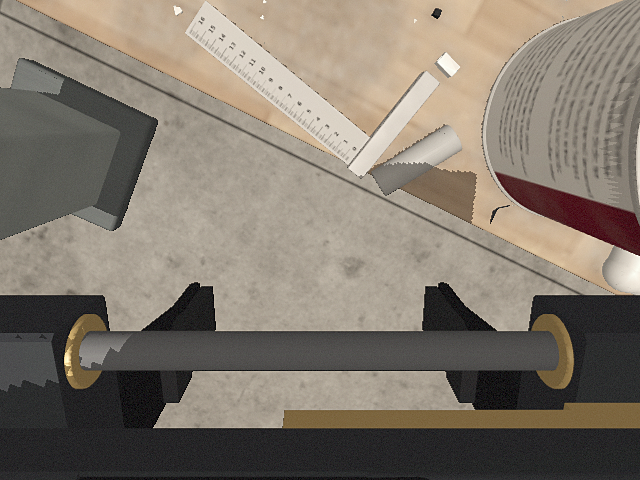

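```bash
cat >> h.py <<'E'
import pickle
def load(f): return pickle.load(open('pics/'+f+'.pkl','rb'))
def Tcam(c):
    "cam->world"
    if 'world_to_cam' in c: return np.linalg.inv(c['world_to_cam'])
    s=c['state']; T=np.eye(4); T[:3,:3]=R.from_euler('xyz',s['ee_rot']).as_matrix(); T[:3,3]=s['tool_pos']
    return T@c['T_tool_cam']
def ray(c,u,v):
    T=Tcam(c); d=np.array([(u-c['cx'])/c['fx'],-(v-c['cy'])/c['fy'],-1.]); return T[:3,3],T[:3,:3]@d
def onz(c,u,v,z):
    o,d=ray(c,u,v); return o+d*(z-o[2])/d[2]
def tri(*a):
    A=np.zeros((3,3));b=np.zeros(3)
    for c,u,v in a:
        o,d=ray(c,u,v); d=d/np.linalg.norm(d); P=np.eye(3)-np.outer(d,d); A+=P;b+=P@o
    x=np.linalg.solve(A,b); 
    return x,[np.linalg.norm(np.cross(x-ray(c,u,v)[0],ray(c,u,v)[1]/np.linalg.norm(ray(c,u,v)[1]))) for c,u,v in a]
def proj(c,p):
    q=np.linalg.inv(Tcam(c))@np.r_[p,1]; return np.array([c['cx']+c['fx']*q[0]/-q[2], c['cy']-c['fy']*q[1]/-q[2]])
E
python3 - <<'E'
from h import *
c=load('top0.png'); 
print('undist?',c.keys())
for n,u,v,z in [('grip',244,281,.11),('stand',447,264,.05),('clear',360,285,0),('carton near',360,262,0),('edge',360,328,0)]: print(n,onz(c,u,v,z))
img=c['image'][225:325,190:500]; cv2.imwrite('pics/topcrop.png',cv2.resize(img[:,:,::-1],None,fx=2.58,fy=2.58,interpolation=2))
c=load('scene0.png'); img=c['image'][150:400,230:450]; cv2.imwrite('pics/scrop.png',cv2.resize(img[:,:,::-1],None,fx=2.4,fy=2.4,interpolation=2))
s=read_state();print(R.from_euler('xyz',s['ee_rot']).as_matrix())
E
```

```text
undist? dict_keys(['image', 'fx', 'fy', 'cx', 'cy', 'world_to_cam', 'state'])
grip [0.4395562  0.07772254 0.11      ]
stand [ 0.50814982 -0.41410436  0.05      ]
clear [ 0.45204441 -0.20246024  0.        ]
carton near [ 0.51161621 -0.20090722  0.        ]
edge [ 0.34361194 -0.20528705  0.        ]
[[-7.20838997e-04  4.32993638e-01 -9.01396688e-01]
 [ 1.35599170e-03 -9.01395671e-01 -4.32994234e-01]
 [-9.99998821e-01 -1.53440556e-03  6.26253703e-05]]
```

View pics/topcrop.png

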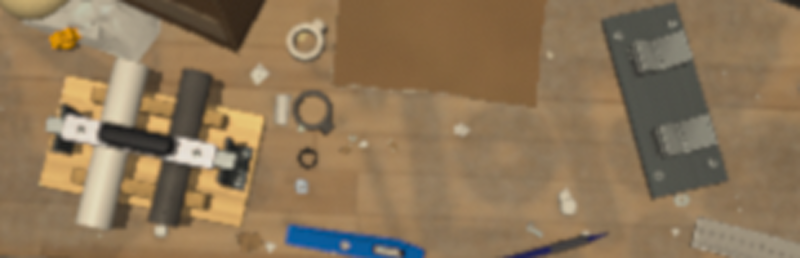

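View pics/scrop.png

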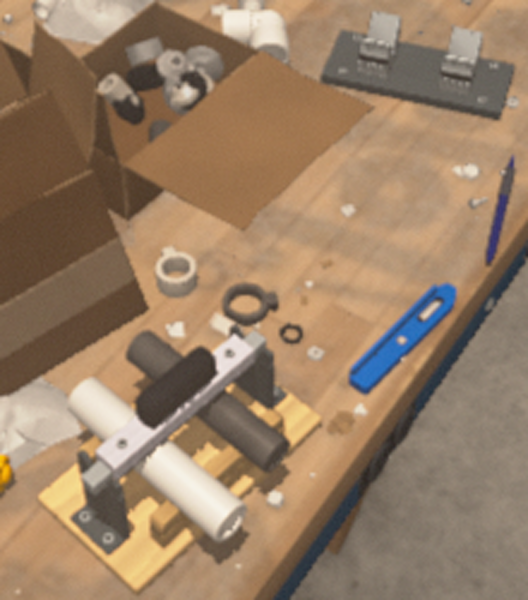

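Request:
carry_out(series=[[87,-10,-9,-28,0,0,0],[87,-5,-9,-30,0,0,0],[87,-5,-9,-30,0,0,0],[87,-5,-9,-30,0,0,0],[87,-3,-9,-30,0,0,0],[87,-3,-9,-30,0,0,0],[87,-3,-9,-30,0,0,0],[87,-3,-9,-30,0,0,0],[87,-3,-9,-30,0,0,0],[87,0,0,0,0,0,0]])

```text
time_s: 0.98
tool_pos: [0.5031, -0.4127, 0.2573]
ee_rot: [-1.213, 1.56, 2.366]
force: [1.3, 0.8, -0.5]
finger_gap: 0.087
```

```bash
python3 - <<'E'
from h import *
c=snap('wrist','w1.png'); print(c['state']['time_s'],c['state']['tool_pos'],c['state']['ee_rot'],c['state']['joints'])
E
```

```text
0.9833 [ 0.50305374 -0.41266988  0.25728487] [-1.21304045  1.55994222  2.36631621] [ 0.71534026  0.41293815 -0.12947788  1.53993624  0.05348702  1.20297431
 -0.5561862 ]
```

View pics/w1.png

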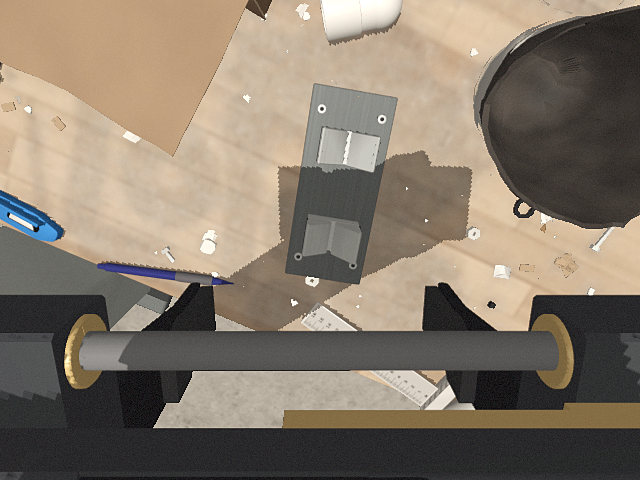

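```bash
cat >> h.py <<'E'
def Rdown(yaw_y):
    y=np.array([np.cos(yaw_y),np.sin(yaw_y),0]); x=np.array([0,0,-1.]); return np.c_[x,y,np.cross(x,y)]
def plan(pos,yaw_deg,n=10,start=None):
    s=read_state(); R0=R.from_euler('xyz',s['ee_rot']); p0=np.array(s['tool_pos'])
    Rt=R.from_matrix(Rdown(np.radians(yaw_deg))); rv=(R0.inv()*Rt).as_rotvec()
    d=(np.array(pos)-p0)*1000
    yc=np.degrees(np.arctan2(*R0.as_matrix()[1::-1,1]))
    print('t',s['time_s'],'cur',p0.round(4),'yawy %.2f'%yc,'world d mm',d.round(1),'rv',rv.round(4),'min n: %.1f %.1f'%(np.linalg.norm(d)/41.7,np.linalg.norm(rv)/.125))
    for i in range(n):
        Ri=R0*R.from_rotvec(rv*i/n)
        print([*np.round(Ri.inv().apply(d/n),1).tolist(),*np.round(rv/n,4).tolist()])
E
python3 - <<'E'
from h import *
plan([.45,.03,.27],-8,12)
E
```

```text
t 1.0333 cur [ 0.5003 -0.4154  0.2569] yawy -65.09 world d mm [-50.3 445.4  13.1] rv [-0.9963  0.0016  0.0124] min n: 10.8 8.0
[-0.8, -35.4, -11.8, -0.083, 0.0001, 0.001]
[-0.9, -34.3, -14.7, -0.083, 0.0001, 0.001]
[-0.9, -33.0, -17.5, -0.083, 0.0001, 0.001]
[-0.9, -31.4, -20.2, -0.083, 0.0001, 0.001]
[-1.0, -29.6, -22.7, -0.083, 0.0001, 0.001]
[-1.0, -27.6, -25.1, -0.083, 0.0001, 0.001]
[-1.0, -25.5, -27.3, -0.083, 0.0001, 0.001]
[-1.0, -23.1, -29.3, -0.083, 0.0001, 0.001]
[-1.0, -20.6, -31.2, -0.083, 0.0001, 0.001]
[-1.1, -17.9, -32.8, -0.083, 0.0001, 0.001]
[-1.1, -15.2, -34.1, -0.083, 0.0001, 0.001]
[-1.1, -12.3, -35.3, -0.083, 0.0001, 0.001]
```

Request:
carry_out(series=[[87,-1,-35,-12,-0.083,0,0.001],[87,-1,-34,-15,-0.083,0,0.001],[87,-1,-33,-18,-0.083,0,0.001],[87,-1,-31,-20,-0.083,0,0.001],[87,-1,-30,-23,-0.083,0,0.001],[87,-1,-28,-25,-0.083,0,0.001],[87,-1,-25,-27,-0.083,0,0.001],[87,-1,-23,-29,-0.083,0,0.001],[87,-1,-21,-31,-0.083,0,0.001],[87,-1,-18,-33,-0.083,0,0.001]])

```text
time_s: 1.87
tool_pos: [0.4464, -0.0513, 0.2612]
ee_rot: [-0.555, 1.554, -2.426]
force: [-0.0, 0.0, 0.7]
finger_gap: 0.0872
```

```bash
python3 - <<'E'
from h import *
plan([.45,.03,.27],-8,3)
E
```

```text
t 1.8667 cur [ 0.4464 -0.0513  0.2612] yawy -17.22 world d mm [ 3.6 81.3  8.8] rv [-0.1608  0.0135  0.01  ] min n: 2.0 1.3
[-3.3, -6.9, -26.2, -0.0536, 0.0045, 0.0033]
[-3.2, -5.5, -26.6, -0.0536, 0.0045, 0.0033]
[-3.1, -4.0, -26.8, -0.0536, 0.0045, 0.0033]
```

Request:
carry_out(series=[[87,-3,-6,-20,-0.04,0.004,0.003],[87,-3,-5,-20,-0.04,0.004,0.003],[87,-3,-4,-20,-0.04,0.004,0.003],[87,0,0,0,0,0,0],[87,0,0,0,0,0,0],[87,0,0,0,0,0,0],[87,0,0,0,0,0,0],[87,0,0,0,0,0,0],[87,0,0,0,0,0,0],[87,0,0,0,0,0,0]])

```text
time_s: 2.7
tool_pos: [0.4473, 0.0126, 0.2703]
ee_rot: [0.028, 1.569, -1.719]
force: [0.0, -0.4, -0.7]
finger_gap: 0.0867
```

```bash
python3 - <<'E'
from h import *
plan([.45,.03,.27],-8,1)
c=snap('wrist','w2.png');plan([.45,.03,.27],-8,1)
E
```

```text
t 2.7 cur [0.4473 0.0126 0.2703] yawy -10.06 world d mm [ 2.7 17.4 -0.3] rv [-0.0359  0.002  -0.    ] min n: 0.4 0.3
[0.3, -0.4, -17.6, -0.0359, 0.002, -0.0]
t 2.75 cur [0.4473 0.0126 0.2703] yawy -10.06 world d mm [ 2.7 17.4 -0.3] rv [-0.0359  0.0021  0.    ] min n: 0.4 0.3
[0.2, -0.4, -17.6, -0.0359, 0.0021, 0.0]
```

View pics/w2.png

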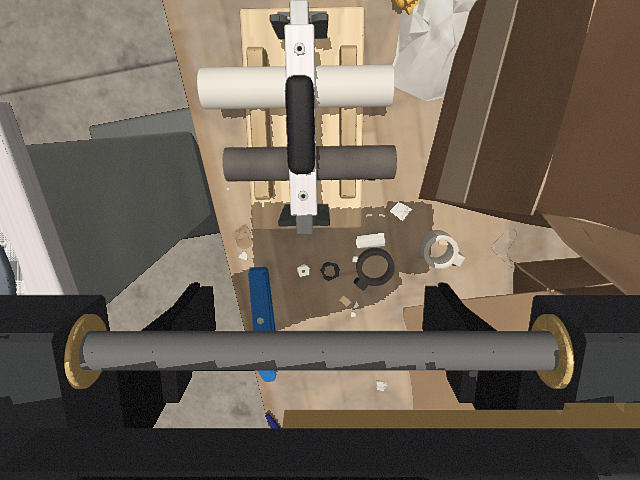

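Request:
carry_out(series=[[87,0,0,-20,-0.018,0.001,0],[87,0,0,-20,-0.018,0.001,0],[87,0,0,-20,0,0,0],[87,0,0,-20,0,0,0],[87,0,0,0,0,0,0],[87,0,0,0,0,0,0],[87,0,0,0,0,0,0],[87,0,0,0,0,0,0],[87,0,0,0,0,0,0],[87,0,0,0,0,0,0]])

```text
time_s: 3.58
tool_pos: [0.4604, 0.0879, 0.2692]
ee_rot: [-0.529, 1.568, -2.25]
force: [0.8, 0.3, 0.6]
finger_gap: 0.0875
```

```bash
python3 - <<'E'
from h import *
c=snap('wrist','w3.png');plan([.45,.03,.27],-8,1)
E
```

```text
t 3.6333 cur [0.4604 0.0878 0.2692] yawy -8.62 world d mm [-10.4 -57.8   0.8] rv [-0.0108  0.0028  0.0015] min n: 1.4 0.1
[-0.6, -1.6, 58.7, -0.0108, 0.0028, 0.0015]
```

View pics/w3.png

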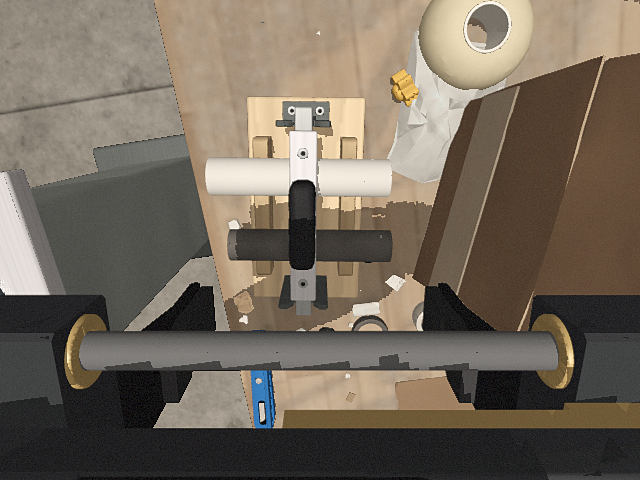

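```bash
python3 - <<'E'
from h import *
a=load('w2.png');b=load('w3.png')
def blob(c,x0,x1,y0,y1,f):
    im=c['image'].astype(int)[y0:y1,x0:x1]; m=f(im).astype(np.uint8)
    n,l,s,ce=cv2.connectedComponentsWithStats(m); i=1+np.argmax(s[1:,4]); 
    pts=np.argwhere(l==i)[:,::-1].astype(np.float32); r=cv2.minAreaRect(pts)
    return (r[0][0]+x0,r[0][1]+y0),r[1],r[2],s[i][:4]+[x0,y0,0,0]
gr=lambda im: im.max(2)<38
wh=lambda im: im.min(2)>170
for c,(x,y) in ((a,(300,123)),(b,(302,225))):
    print('grip',blob(c,270,330,y-60,y+60,gr))
print('tri screws',tri((a,299.5,48),(b,303,153)),tri((a,303.5,196),(b,303,283)))
# white pipe
for c,y in ((a,87),(b,176)):
    print('pipeL',blob(c,190,284,y-30,y+30,wh)); print('pipeR',blob(c,322,400,y-30,y+30,wh))
# carton edge
for z in (.15,.2,.25): print(onz(b,432,220,z),onz(b,415,280,z))
cr=np.vstack([cv2.resize(a['image'][0:240,180:420],None,fx=2.4,fy=2.4),]); cv2.imwrite('pics/w2c.png',cr[:,:,::-1])
cr=np.vstack([cv2.resize(b['image'][90:330,180:420],None,fx=2.4,fy=2.4),]); cv2.imwrite('pics/w3c.png',cr[:,:,::-1])
E
```

```text
grip ((300.1998825073242, 124.49499893188477), (97.319580078125, 27.566383361816406), 88.56790161132812, array([286,  76,  29,  98]))
grip ((301.3194522857666, 224.51343536376953), (26.422679901123047, 89.102783203125), 0.9391909241676331, array([288, 180,  28,  90]))
tri screws (array([0.45525587, 0.13836584, 0.09186148]), [np.float64(2.475405433432186e-05), np.float64(2.4754054334321233e-05)]) (array([0.43748359, 0.02874553, 0.08708427]), [np.float64(7.344522530332207e-05), np.float64(7.344522530331337e-05)])
pipeL ((240.0, 85.5), (37.0, 86.0), 90.0, array([197,  67,  87,  38]))
pipeR ((360.49201583862305, 79.60015678405762), (43.81123352050781, 77.86442565917969), 88.85424041748047, array([322,  57,  78,  46]))
pipeL ((244.0, 176.0), (34.0, 78.0), 90.0, array([205, 159,  79,  35]))
pipeR ((360.5, 170.0), (48.0, 77.0), 90.0, array([322, 146,  78,  49]))
[0.5374416  0.08522946 0.15      ] [0.52223286 0.0435441  0.15      ]
[0.52565081 0.0988585  0.2       ] [0.51315398 0.06460618 0.2       ]
[0.51386002 0.11248754 0.25      ] [0.50407511 0.08566825 0.25      ]
```

View pics/w2c.png

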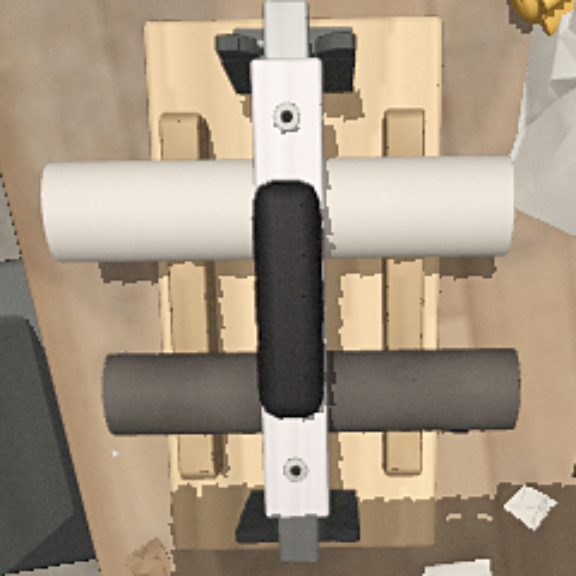

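View pics/w3c.png

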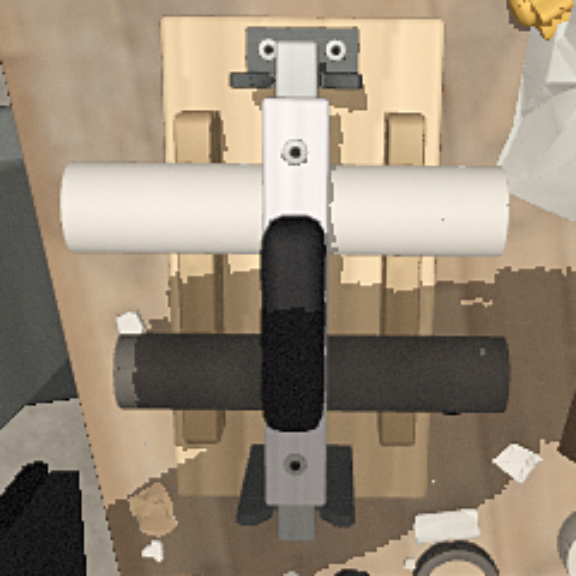

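```bash
python3 - <<'E'
from h import *
a=load('w2.png');b=load('w3.png');t=load('top0.png');s=load('scene0.png')
print('cart',tri((a,420,197),(b,413,282)),tri((a,437,203),(b,431,290)))
print('grip',tri((a,300.2,124.5),(b,301.5,224.7)), onz(a,300.2,124.5,.11),onz(b,301.5,224.7,.11))
# pipe ends/axis: midline points
print('pipe left end', tri((a,197,87.5),(b,205.5,176.5)),'right',tri((a,394,86),(b,391.5,177)))
print('tube left end', tri((a,223.5,163),(b,228.5,244.5)),'right',tri((a,396.5,162),(b,391.5,246)))
print('grip top view',onz(t,244,281,.118))
for z in (.05,.1,.15,.2): print('top carton corner',z,onz(t,281,243,z), proj(s,onz(t,281,243,z)))
E
```

```text
cart (array([0.53547701, 0.00698082, 0.06731584]), [np.float64(0.0002130650904001916), np.float64(0.00021306509040012377)]) (array([0.54808494, 0.00125587, 0.07697065]), [np.float64(0.0007439912760230287), np.float64(0.0007439912760231698)])
grip (array([0.44610654, 0.08487615, 0.10648939]), [np.float64(0.00012402000936485651), np.float64(0.0001240200093648205)]) [0.44637652 0.08486944 0.11      ] [0.44625826 0.08572598 0.11      ]
pipe left end (array([0.36544052, 0.12879155, 0.05711138]), [np.float64(0.00032662978556251537), np.float64(0.0003266297855624732)]) right (array([0.52905134, 0.1019628 , 0.04432703]), [np.float64(2.3126971794843573e-05), np.float64(2.3126971794759727e-05)])
tube left end (array([0.37219414, 0.06439633, 0.05573471]), [np.float64(0.00028049114272674764), np.float64(0.00028049114272668036)]) right (array([0.52218916, 0.03793979, 0.04797119]), [np.float64(0.00031049710939466994), np.float64(0.0003104971093945469)])
grip top view [0.43878215 0.07639241 0.118     ]
top carton corner 0.05 [0.54435185 0.00192647 0.05      ] [290.05479918 276.83017274]
top carton corner 0.1 [ 0.53544048 -0.00285728  0.1       ] [293.61541914 260.70352322]
top carton corner 0.15 [ 0.52652911 -0.00764102  0.15      ] [297.44109361 243.37639709]
top carton corner 0.2 [ 0.51761774 -0.01242476  0.2       ] [301.56256294 224.70956602]
```

```bash
python3 - <<'E'
from h import *
plan([.4463,.0845,.093],-9.4,8)
E
```

```text
t 3.6333 cur [0.4604 0.0878 0.2692] yawy -8.62 world d mm [ -14.1   -3.3 -176.2] rv [0.0136 0.0028 0.0015] min n: 4.2 0.1
[22.0, -1.6, 0.6, 0.0017, 0.0003, 0.0002]
[22.0, -1.6, 0.6, 0.0017, 0.0003, 0.0002]
[22.0, -1.6, 0.6, 0.0017, 0.0003, 0.0002]
[22.0, -1.7, 0.6, 0.0017, 0.0003, 0.0002]
[22.0, -1.7, 0.7, 0.0017, 0.0003, 0.0002]
[22.0, -1.7, 0.7, 0.0017, 0.0003, 0.0002]
[22.0, -1.7, 0.7, 0.0017, 0.0003, 0.0002]
[22.0, -1.7, 0.7, 0.0017, 0.0003, 0.0002]
```

Request:
carry_out(series=[[87,22,-2,1,0.002,0,0],[87,22,-2,1,0.002,0,0],[87,22,-2,1,0.002,0,0],[87,22,-2,1,0.002,0,0],[87,22,-2,1,0.002,0,0],[87,16,-1,0,0.002,0,0],[87,10,-1,0,0,0,0],[87,4,-1,0,0,0,0],[87,0,0,0,0,0,0],[87,0,0,0,0,0,0]])

```text
time_s: 4.47
tool_pos: [0.4491, 0.0799, 0.1257]
ee_rot: [1.104, 1.565, -0.64]
force: [0.6, 0.4, -0.1]
finger_gap: 0.0868
```

```bash
python3 - <<'E'
from h import *
plan([.4463,.0845,.093],-9.4,1)
E
```

```text
t 4.4667 cur [0.4491 0.0799 0.1257] yawy -9.88 world d mm [ -2.8   4.6 -32.7] rv [-0.0083  0.0028 -0.0055] min n: 0.8 0.1
[32.6, -3.8, -4.1, -0.0083, 0.0028, -0.0055]
```

Request:
carry_out(series=[[87,8,-1,-1,-0.002,0,-0.001],[87,8,-1,-1,-0.002,0,-0.001],[87,8,-1,-1,-0.002,0,-0.001],[87,6,0,-1,0,0,-0.001],[87,3,0,0,0,0,0],[87,0,0,0,0,0,0],[87,0,0,0,0,0,0],[87,0,0,0,0,0,0],[87,0,0,0,0,0,0],[87,0,0,0,0,0,0]])

```text
time_s: 5.3
tool_pos: [0.4495, 0.0853, 0.0918]
ee_rot: [1.419, 1.564, -0.318]
force: [0.3, 0.8, -0.2]
finger_gap: 0.0871
```

```bash
python3 - <<'E'
from h import *
plan([.4463,.0845,.093],-9.4,1)
snap('wrist','w4.png')
E
```

```text
t 5.3 cur [0.4495 0.0853 0.0918] yawy -9.53 world d mm [-3.2 -0.8  1.2] rv [-0.0022  0.0011 -0.0069] min n: 0.1 0.1
[-1.2, -3.0, 1.3, -0.0022, 0.0011, -0.0069]
```

View pics/w4.png

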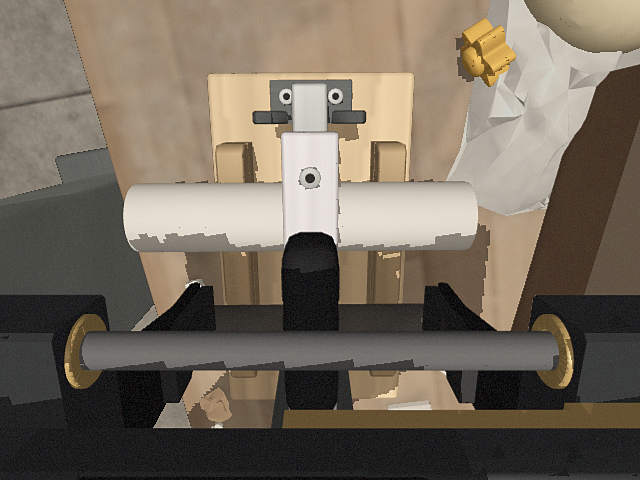

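Request:
carry_out(newtons=35, series=[[87,0,-3,0,-0.002,0.001,-0.007],[60,0,0,0,0,0,0],[40,0,0,0,0,0,0],[0,0,0,0,0,0,0],[0,0,0,0,0,0,0],[0,0,0,0,0,0,0],[0,0,0,0,0,0,0],[0,0,0,0,0,0,0],[0,0,0,0,0,0,0],[0,0,0,0,0,0,0]])

```text
time_s: 6.18
tool_pos: [0.4468, 0.0857, 0.0925]
ee_rot: [1.943, 1.57, 0.207]
force: [-0.3, -1.0, -0.0]
finger_gap: 0.0347
```

```bash
python3 - <<'E'
from h import *
plan([.4463,.0845,.093],-9.4,1)
s=read_state();print(s['force'],s['torque'],s['finger_gap'])
E
```

```text
t 6.1833 cur [0.4468 0.0857 0.0925] yawy -9.43 world d mm [-0.5 -1.2  0.5] rv [-0.0005 -0.0003 -0.0008] min n: 0.0 0.0
[-0.5, -0.3, 1.3, -0.0005, -0.0003, -0.0008]
[-0.33749854 -0.95730347 -0.0157952 ] [-0.05251687  0.00107618 -0.03117331] 0.0346674854740213
```

Still closing; let it finish.

Request:
carry_out(series=[[0,0,0,0,0,0,0],[0,0,0,0,0,0,0],[0,0,0,0,0,0,0],[0,0,0,0,0,0,0],[0,0,0,0,0,0,0],[0,0,0,0,0,0,0],[0,-2,0,0,0,0,0],[0,-3,0,0,0,0,0],[0,-3,0,0,0,0,0],[0,-3,0,0,0,0,0]])

```text
time_s: 7.02
tool_pos: [0.4443, 0.0849, 0.1024]
ee_rot: [-1.232, 1.566, -2.967]
force: [0.4, -0.2, -3.9]
finger_gap: 0.02
```

```bash
python3 - <<'E'
from h import *
plan([.4463,.0845,.16],-9.4,1)
s=read_state();print(s['force'],s['torque'],s['finger_gap'])
E
```

```text
t 7.0167 cur [0.4443 0.0849 0.1024] yawy -9.41 world d mm [ 2.  -0.4 57.6] rv [-0.0001  0.0016  0.0045] min n: 1.4 0.0
[-57.6, 1.8, 0.2, -0.0001, 0.0016, 0.0045]
[ 0.4173859  -0.19581222 -3.85283575] [ 0.00915334 -0.06258924 -0.00386696] 0.01996313169925488
```

```bash
python3 - <<'E'
from h import *
a=load('w1.png');b=load('w2.png');t=load('top0.png')
for n,u,v in [('scrap',131,137),('scrap2',209,240),('screw',168,255),('spk',28,108),('spk2',59,125),('spk3',247,98),('cutter',50,240),('pen',100,265),('standL',286,272),('standR',315,84)]: print(n,onz(a,u,v,0)[:2].round(3))
print('flap',[onz(a,u,v,.077)[:2].round(3).tolist() for u,v in [(172,156),(0,62),(247,0)]])
print('b',[onz(b,u,v,0)[:2].round(3).tolist() for u,v in [(374,267),(330,270),(303,270),(345,300),(355,318),(381,386)]])
print('top scraps',[onz(t,u,v,0)[:2].round(3).tolist() for u,v in [(368.7,275.4),(342,289),(331,283),(410,302),(309.5,268),(307,297),(325,315),(345,325),(375,325)]])
im=t['image'][240:335,290:430]; cv2.imwrite('pics/tc.png',cv2.resize(im[:,:,::-1],None,fx=5,fy=5,interpolation=2))
E
```

```text
scrap [ 0.478 -0.222]
scrap2 [ 0.413 -0.328]
screw [ 0.38  -0.295]
spk [ 0.462 -0.125]
spk2 [ 0.459 -0.156]
spk3 [ 0.558 -0.31 ]
cutter [ 0.343 -0.179]
pen [ 0.339 -0.234]
standL [ 0.415 -0.413]
standR [ 0.597 -0.363]
flap [[0.495, -0.286], [0.506, -0.145], [0.623, -0.298]]
b [[0.493, -0.075], [0.445, -0.07], [0.417, -0.065], [0.456, -0.108], [0.463, -0.131], [0.48, -0.223]]
top scraps [[0.478, -0.224], [0.44, -0.157], [0.454, -0.128], [0.414, -0.331], [0.491, -0.071], [0.416, -0.068], [0.372, -0.116], [0.35, -0.167], [0.353, -0.243]]
```

View pics/tc.png

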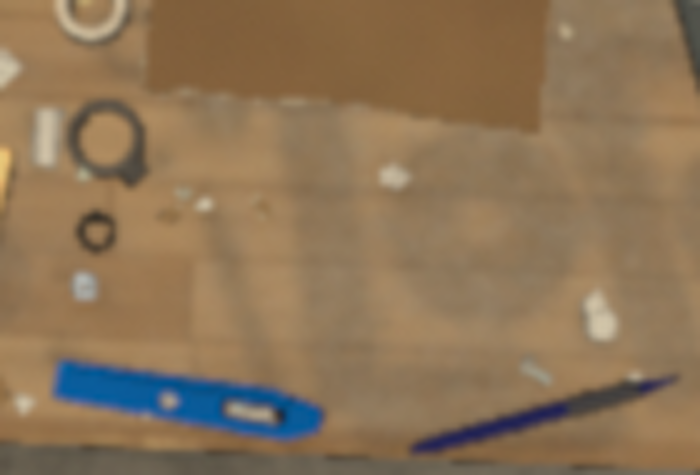

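Request:
carry_out(series=[[0,-10,0,0,0,0,0],[0,-20,0,0,0,0,0.002],[0,-20,0,0,0,0,0.002],[0,-12,0,10,0,0,0],[0,-5,0,22,-0.02,0,0],[0,0,3,30,-0.025,0,0],[0,0,4,33,-0.025,0,0],[0,0,4,33,-0.025,0,0],[0,0,2,33,-0.025,0,0],[0,0,0,33,-0.02,0,0]])

```text
time_s: 7.85
tool_pos: [0.4397, -0.106, 0.181]
ee_rot: [1.818, 1.563, 0.251]
force: [1.4, -0.7, -3.7]
finger_gap: 0.0198
```

```bash
python3 - <<'E'
from h import *
plan([.42,-.2,.13],0,5)
E
```

```text
t 7.85 cur [ 0.4397 -0.106   0.181 ] yawy 0.23 world d mm [-19.7 -94.  -51. ] rv [ 0.0041 -0.002  -0.008 ] min n: 2.6 0.1
[10.1, -4.1, 18.8, 0.0008, -0.0004, -0.0016]
[10.1, -4.1, 18.8, 0.0008, -0.0004, -0.0016]
[10.2, -4.0, 18.8, 0.0008, -0.0004, -0.0016]
[10.2, -4.0, 18.8, 0.0008, -0.0004, -0.0016]
[10.2, -4.0, 18.8, 0.0008, -0.0004, -0.0016]
```

Request:
carry_out(series=[[0,8,-4,20,0,0,-0.002],[0,10,-4,18,0,0,-0.002],[0,15,-4,16,0,0,-0.002],[0,18,-4,12,0,0,-0.002],[0,18,-4,7,0,0,0],[0,18,-1,3,0,0,0],[0,14,0,0,0,0,0],[0,8,0,0,0,0,0],[0,4,0,0,0,0,0],[0,0,0,0,0,0,0]])

```text
time_s: 8.68
tool_pos: [0.4195, -0.1979, 0.0718]
ee_rot: [1.08, 1.559, -0.504]
force: [0.8, -0.7, -3.6]
finger_gap: 0.0195
```

```bash
python3 - <<'E'
from h import *
plan([.42,-.2,.0235],0,5)
s=read_state(); print(s['force'],s['finger_gap'])
snap('scene','s5.png')
E
```

```text
t 8.6833 cur [ 0.4195 -0.1979  0.0718] yawy -0.76 world d mm [  0.5  -2.1 -48.3] rv [-0.0133  0.0054 -0.01  ] min n: 1.2 0.1
[9.7, 0.0, 0.4, -0.0027, 0.0011, -0.002]
[9.7, 0.0, 0.4, -0.0027, 0.0011, -0.002]
[9.7, 0.1, 0.4, -0.0027, 0.0011, -0.002]
[9.7, 0.1, 0.4, -0.0027, 0.0011, -0.002]
[9.7, 0.1, 0.4, -0.0027, 0.0011, -0.002]
[ 0.75847093 -0.65175672 -3.64353091] 0.01953292334744315
```

View pics/s5.png

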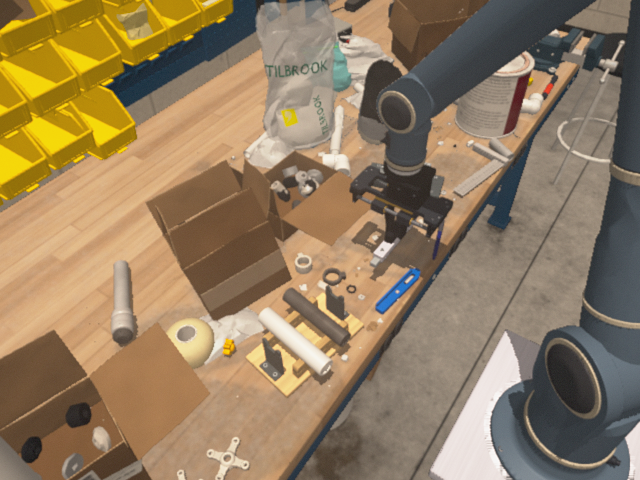

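Request:
carry_out(series=[[0,9,0,0,-0.003,0.001,-0.002],[0,9,0,0,-0.003,0.001,-0.002],[0,9,0,0,-0.003,0.001,-0.002],[0,6,0,0,-0.002,0.001,-0.002],[0,4,0,0,0,0,0],[0,2,0,0,0,0,0],[0,2,0,0,0,0,0],[0,1,0,0,0,0,0],[0,1,0,0,0,0,0],[0,0,0,0,0,0,0]])

```text
time_s: 9.57
tool_pos: [0.4235, -0.198, 0.0274]
ee_rot: [1.136, 1.562, -0.433]
force: [0.1, -0.5, -3.8]
finger_gap: 0.0191
```

```bash
python3 - <<'E'
from h import *
plan([.42,-.2,.0225],0,1)
s=read_state(); print(s['force'],s['torque'],s['finger_gap'])
E
```

```text
t 9.5667 cur [ 0.4235 -0.198   0.0274] yawy 0.07 world d mm [-3.5 -2.  -4.9] rv [ 0.0013  0.0035 -0.0076] min n: 0.2 0.1
[4.9, -3.5, 2.0, 0.0013, 0.0035, -0.0076]
[ 0.14041381 -0.4563556  -3.76599742] [ 0.04855995 -0.06112931 -0.02124325] 0.019147510581471787
```

Request:
carry_out(series=[[0,2,0,0,0.001,0.002,-0.005],[0,1,0,0,0,0,0],[0,1,0,0,0,0,0],[0,1,0,0,0,0,0],[0,1,0,0,0,0,0],[0,0.5,0,0,0,0,0],[0,0.5,0,0,0,0,0],[0,0.5,0,0,0,0,0],[0,0,0,0,0,0,0],[0,0,0,0,0,0,0]])

```text
time_s: 10.4
tool_pos: [0.4244, -0.1984, 0.0226]
ee_rot: [0.719, 1.566, -0.852]
force: [-1.7, -0.0, -1.7]
finger_gap: 0.0195
```

```bash
python3 - <<'E'
from h import *
plan([.42,-.2,.0225],0,1)
s=read_state(); print(s['force'],s['torque'],s['finger_gap'])
E
```

```text
t 10.4 cur [ 0.4244 -0.1984  0.0226] yawy -0.01 world d mm [-4.4 -1.6 -0.1] rv [-0.0002  0.0039 -0.0034] min n: 0.1 0.0
[0.1, -4.3, 1.6, -0.0002, 0.0039, -0.0034]
[-1.65583222 -0.01668249 -1.68623703] [0.15291239 0.04120434 0.0367611 ] 0.019531459662942605
```

Request:
carry_out(series=[[0,0.5,0,0,0,0,0],[0,0.5,0,0,0,0,0],[0,0,0,0,0,0,0],[24,0,0,0,0,0,0],[30,0,0,0,0,0,0],[36,0,0,0,0,0,0],[42,0,0,0,0,0,0],[48,0,0,0,0,0,0],[50,0,0,0,0,0,0],[50,0,0,0,0,0,0]])

```text
time_s: 11.23
tool_pos: [0.4269, -0.1993, 0.0228]
ee_rot: [0.953, 1.561, -0.619]
force: [0.0, -0.9, -0.1]
finger_gap: 0.0481
```

```bash
python3 - <<'E'
from h import *
plan([.42,-.2,.12],0,1)
s=read_state(); print(s['force'],s['torque'],s['finger_gap'])
E
```

```text
t 11.2333 cur [ 0.4269 -0.1993  0.0228] yawy -0.02 world d mm [-6.9 -0.7 97.2] rv [-0.0003  0.0056 -0.0078] min n: 2.3 0.1
[-97.2, -6.1, 1.2, -0.0003, 0.0056, -0.0078]
[ 0.00261815 -0.94996594 -0.11788966] [ 0.04737336 -0.09957521  0.01521747] 0.048088770631679094
```

Request:
carry_out(series=[[50,-8,0,0,0,0,0],[50,-20,0,0,0,0,0],[50,-35,0,0,0,0,0],[50,-40,0,0,0,0,0],[50,-40,0,0,0.05,0,0],[50,-30,0,-5,0.115,0,0],[50,-15,0,-15,0.12,0,0],[50,0,0,-25,0.12,0,0],[50,0,4,-30,0.12,0,0],[50,0,8,-32,0.12,0,0]])

```text
time_s: 12.07
tool_pos: [0.4696, -0.1099, 0.2256]
ee_rot: [1.508, 1.56, -0.721]
force: [-0.1, 0.8, -0.0]
finger_gap: 0.0496
```

```bash
python3 - <<'E'
from h import *
plan([.447,.06,.25],-99.4,10)
E
```

```text
t 12.0667 cur [ 0.4696 -0.1099  0.2256] yawy -37.67 world d mm [-22.6 169.9  24.4] rv [ 1.0773 -0.0051 -0.0099] min n: 4.2 8.6
[-2.6, -12.1, -12.1, 0.1077, -0.0005, -0.001]
[-2.6, -13.4, -10.7, 0.1077, -0.0005, -0.001]
[-2.6, -14.5, -9.2, 0.1077, -0.0005, -0.001]
[-2.5, -15.4, -7.6, 0.1077, -0.0005, -0.001]
[-2.5, -16.1, -5.9, 0.1077, -0.0005, -0.001]
[-2.5, -16.6, -4.1, 0.1077, -0.0005, -0.001]
[-2.5, -17.0, -2.3, 0.1077, -0.0005, -0.001]
[-2.5, -17.1, -0.5, 0.1077, -0.0005, -0.001]
[-2.5, -17.1, 1.4, 0.1077, -0.0005, -0.001]
[-2.5, -16.8, 3.2, 0.1077, -0.0005, -0.001]
```

Request:
carry_out(series=[[50,-3,-12,-12,0.11,0,-0.001],[50,-3,-14,-11,0.11,0,-0.001],[50,-3,-15,-9,0.11,0,-0.001],[50,-3,-16,-8,0.11,0,-0.001],[50,-3,-16,-6,0.11,0,-0.001],[50,-3,-17,-4,0.11,0,-0.001],[50,-3,-17,-2,0.11,0,-0.001],[50,-3,-17,-1,0.11,0,-0.001],[50,-2,-17,1,0.11,0,-0.001],[50,0,-15,2,0.08,0,-0.001]])

```text
time_s: 12.9
tool_pos: [0.4533, 0.0735, 0.2592]
ee_rot: [-2.675, 1.557, 0.262]
force: [0.6, -0.1, -0.2]
finger_gap: 0.0501
```

```bash
python3 - <<'E'
from h import *
plan([.447,.06,.25],-99.4,3)
E
```

```text
t 12.9 cur [0.4533 0.0735 0.2592] yawy -101.75 world d mm [ -6.3 -13.5  -9.2] rv [-0.0411 -0.0127  0.0061] min n: 0.4 0.3
[3.0, 4.9, 1.2, -0.0137, -0.0042, 0.002]
[3.0, 4.8, 1.2, -0.0137, -0.0042, 0.002]
[3.1, 4.8, 1.3, -0.0137, -0.0042, 0.002]
```

Let it settle, then two views for bracket and tube.

Request:
carry_out(series=[[50,0,0,0,-0.04,-0.01,0.006],[50,0,0,0,0,0,0],[50,0,0,0,0,0,0],[50,0,0,0,0,0,0],[50,0,0,0,0,0,0],[50,0,0,0,0,0,0],[50,0,0,0,0,0,0],[50,0,0,0,0,0,0],[50,0,0,0,0,0,0],[50,0,0,0,0,0,0]])

```text
time_s: 13.73
tool_pos: [0.4514, 0.0756, 0.2614]
ee_rot: [-2.955, 1.566, 0.021]
force: [0.2, 0.3, 0.7]
finger_gap: 0.0499
```

```bash
python3 - <<'E'
from h import *
c=snap('wrist','w6.png');plan([.447,.06,.25],-99.4,1); print(read_state()['joints'])
E
```

```text
t 13.7833 cur [0.4514 0.0757 0.2613] yawy -99.47 world d mm [ -4.4 -15.7 -11.3] rv [-0.0012 -0.0045  0.0008] min n: 0.5 0.0
[11.3, 16.2, 1.8, -0.0012, -0.0045, 0.0008]
[ 0.19433799  0.10113117 -0.4839785   1.9537904   0.05428031  1.09443094
 -2.04830583]
```

View pics/w6.png

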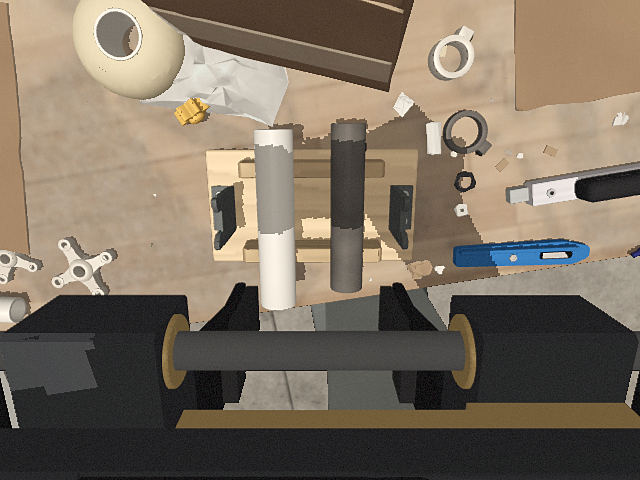

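```bash
python3 - <<'E'
from h import *
c=load('w6.png')
print('tube far/near ends top-ish', onz(c,348,122.5,.049),onz(c,346.5,291,.049))
print('pipe', onz(c,274,128.5,.052),onz(c,277.5,308,.052))
print('tube mid',onz(c,347.3,206.5,.049))
# base corners on z=.012
B=[onz(c,u,v,.012) for u,v in ((207,150),(416,149),(413,262),(210,260))]; print(np.round(B,4)); print(np.mean(B,0))
cv2.imwrite('pics/w6c.png',cv2.resize(c['image'][100:320,190:430][:,:,::-1],None,fx=2.7,fy=2.7))
E
```

```text
tube far/near ends top-ish [0.52005809 0.03862297 0.049     ] [0.36817373 0.06246022 0.049     ]
pipe [0.52553866 0.10130149 0.052     ] [0.36297526 0.12972599 0.052     ]
tube mid [0.4484455  0.04981879 0.049     ]
[[ 0.5168  0.1721  0.012 ]
 [ 0.4851 -0.0238  0.012 ]
 [ 0.3731 -0.0091  0.012 ]
 [ 0.4091  0.1948  0.012 ]]
[0.44601113 0.08348843 0.012     ]
```

View pics/w6c.png

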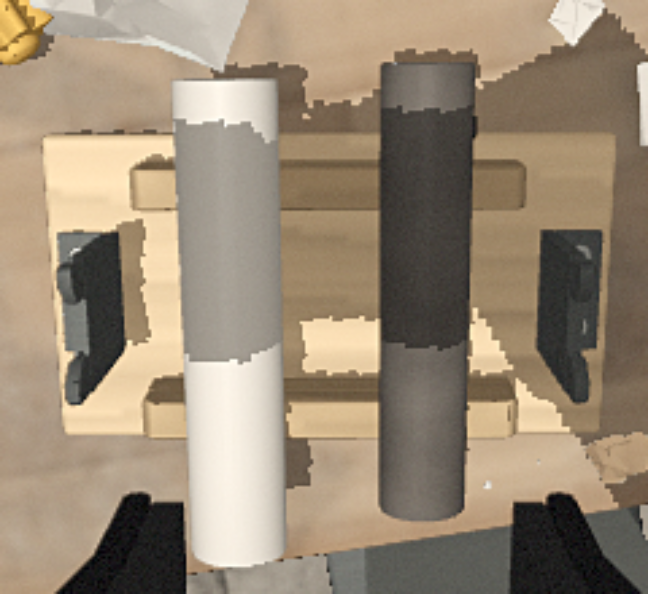

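```bash
python3 - <<'E'
from h import *
plan([.4455,.051,.11],-99.4,6)
E
```

```text
t 13.7833 cur [0.4514 0.0757 0.2613] yawy -99.47 world d mm [  -5.9  -24.7 -151.3] rv [-0.0012 -0.0045  0.0008] min n: 3.7 0.0
[25.2, 4.2, 0.4, -0.0002, -0.0007, 0.0001]
[25.2, 4.2, 0.4, -0.0002, -0.0007, 0.0001]
[25.2, 4.2, 0.4, -0.0002, -0.0007, 0.0001]
[25.2, 4.2, 0.4, -0.0002, -0.0007, 0.0001]
[25.2, 4.2, 0.3, -0.0002, -0.0007, 0.0001]
[25.2, 4.2, 0.3, -0.0002, -0.0007, 0.0001]
```

Request:
carry_out(series=[[52,22,5,0,0,-0.001,0],[52,25,5,0,0,-0.001,0],[52,25,5,0,0,-0.001,0],[52,25,5,0,0,-0.001,0],[52,25,4,0,0,-0.001,0],[52,20,4,0,0,0,0],[52,10,2,0,0,0,0],[52,0,0,0,0,0,0],[52,0,0,0,0,0,0],[52,0,0,0,0,0,0]])

```text
time_s: 14.62
tool_pos: [0.4504, 0.046, 0.1055]
ee_rot: [-2.568, 1.564, 0.408]
force: [0.0, 0.4, 1.4]
finger_gap: 0.0516
```

```bash
python3 - <<'E'
from h import *
c=snap('wrist','w7.png');plan([.4455,.051,.11],-99.4,1)
E
```

```text
t 14.6667 cur [0.4508 0.0462 0.1058] yawy -99.47 world d mm [-5.3  4.8  4.2] rv [-0.0012 -0.0069  0.0041] min n: 0.2 0.1
[-4.2, -3.9, 6.0, -0.0012, -0.0069, 0.0041]
```

View pics/w7.png

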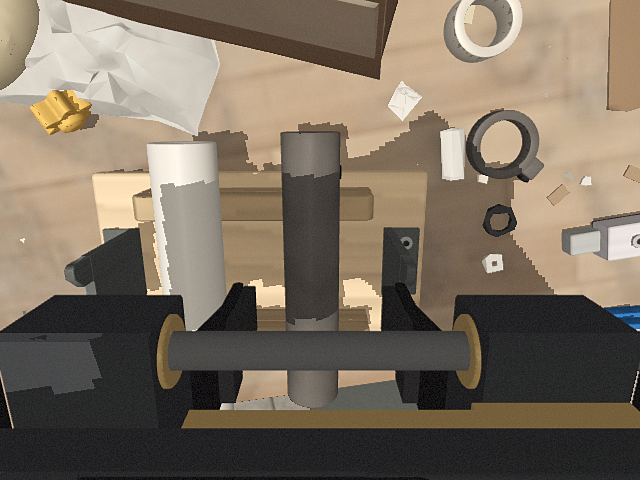

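Request:
carry_out(series=[[52,5,-2,3,0,-0.003,0.002],[52,8,-2,3,0,-0.003,0.002],[52,11,0,0,0,-0.001,0],[52,12,0,0,0,0,0],[52,12,0,0,0,0,0],[52,10,0,0,0,0,0],[52,7,0,0,0,0,0],[52,3,0,0,0,0,0],[52,0,0,0,0,0,0],[52,0,0,0,0,0,0]])

```text
time_s: 15.5
tool_pos: [0.449, 0.0557, 0.0376]
ee_rot: [-2.851, 1.56, 0.129]
force: [0.1, 0.5, -0.7]
finger_gap: 0.0519
```

```bash
python3 - <<'E'
from h import *
c=snap('wrist','w8.png');plan([.4455,.051,.031],-99.4,1)
E
```

```text
t 15.55 cur [0.4491 0.0557 0.0377] yawy -99.27 world d mm [-3.6 -4.7 -6.7] rv [ 0.0023 -0.0109  0.0033] min n: 0.2 0.1
[6.6, 5.2, 2.9, 0.0023, -0.0109, 0.0033]
```

View pics/w8.png

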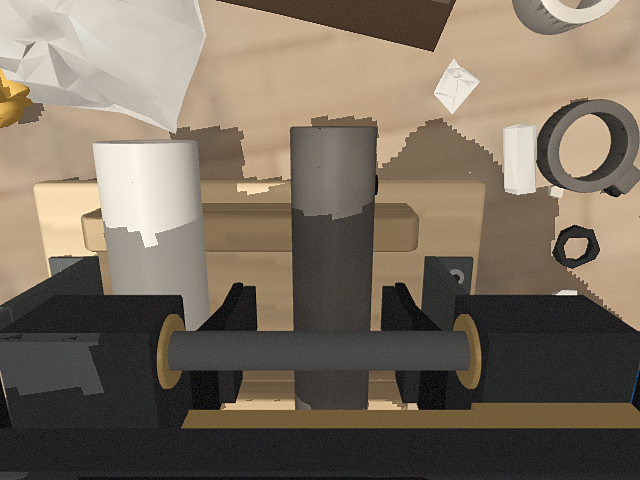

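Request:
carry_out(newtons=20, series=[[52,2,3,1,0.002,-0.005,0.003],[52,3,2,1,0,-0.004,0],[52,2,1,1,0,-0.002,0],[52,0,0,0,0,0,0],[52,0,0,0,0,0,0],[40,0,0,0,0,0,0],[20,0,0,0,0,0,0],[0,0,0,0,0,0,0],[0,0,0,0,0,0,0],[0,0,0,0,0,0,0]])

```text
time_s: 16.38
tool_pos: [0.4467, 0.0508, 0.0319]
ee_rot: [-2.489, 1.566, 0.488]
force: [0.2, 3.1, -1.1]
finger_gap: 0.0291
```

```bash
python3 - <<'E'
from h import *
plan([.4455,.051,.031],-99.4,1); s=read_state(); print(s['force'],s['finger_gap'])
E
```

```text
t 16.3833 cur [0.4467 0.0508 0.0319] yawy -99.42 world d mm [-1.2  0.2 -0.9] rv [-0.0004 -0.0037  0.0029] min n: 0.0 0.0
[0.9, 0.0, 1.2, -0.0004, -0.0037, 0.0029]
[ 0.229976    3.07266367 -1.07974717] 0.02912871355841557
```

Request:
carry_out(newtons=30, series=[[0,0,0,0,0,0,0],[0,-2,0,0,0,0,0],[0,-4,0,0,0,0,0],[0,-8,0,0,0,0,0],[0,-12,0,0,0,0,0],[0,-18,0,0,0,0,0],[0,-25,0,0,0,0,0],[0,-25,0,0,0,0,0],[0,-25,0,0,0,0,0],[0,-25,0,0,0,0,0]])

```text
time_s: 17.22
tool_pos: [0.4399, 0.0483, 0.1794]
ee_rot: [0.226, 1.557, -3.079]
force: [1.3, -0.8, -1.6]
finger_gap: 0.0296
```

```bash
python3 - <<'E'
from h import *
plan([.48,-.37,.23],-76,12); s=read_state(); print(s['force'],s['finger_gap'])
snap('scene','s9.png')
E
```

```text
t 17.2167 cur [0.4399 0.0483 0.1794] yawy -99.38 world d mm [  40.1 -418.3   50.6] rv [-4.08e-01  1.34e-02 -3.00e-04] min n: 10.2 3.3
[-4.2, 33.9, -8.9, -0.034, 0.0011, -0.0]
[-4.2, 34.1, -7.8, -0.034, 0.0011, -0.0]
[-4.2, 34.4, -6.6, -0.034, 0.0011, -0.0]
[-4.2, 34.6, -5.4, -0.034, 0.0011, -0.0]
[-4.2, 34.8, -4.3, -0.034, 0.0011, -0.0]
[-4.2, 34.9, -3.1, -0.034, 0.0011, -0.0]
[-4.2, 35.0, -1.9, -0.034, 0.0011, -0.0]
[-4.2, 35.0, -0.7, -0.034, 0.0011, -0.0]
[-4.2, 35.0, 0.5, -0.034, 0.0011, -0.0]
[-4.2, 35.0, 1.6, -0.034, 0.0011, -0.0]
[-4.2, 34.9, 2.8, -0.034, 0.0011, -0.0]
[-4.2, 34.8, 4.0, -0.034, 0.0011, -0.0]
[ 1.25851534 -0.77350394 -1.64943821] 0.02962013276888576
```

View pics/s9.png

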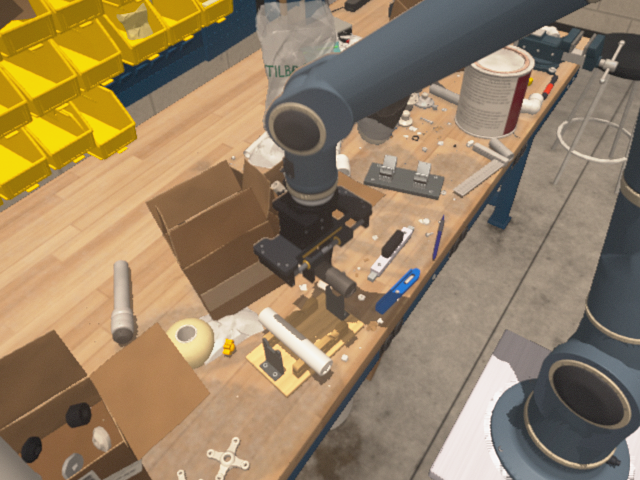

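Request:
carry_out(series=[[0,-5,25,-9,-0.03,0.001,0],[0,-5,34,-8,-0.034,0.001,0],[0,-5,34,-7,-0.034,0.001,0],[0,-5,35,-5,-0.034,0.001,0],[0,-4,35,-4,-0.034,0.001,0],[0,-4,35,-3,-0.034,0.001,0],[0,-4,35,-2,-0.034,0.001,0],[0,-4,35,-1,-0.034,0.001,0],[0,-4,35,0,-0.034,0.001,0],[0,-4,25,1,-0.034,0.001,0]])

```text
time_s: 18.1
tool_pos: [0.4802, -0.2878, 0.2397]
ee_rot: [2.858, 1.553, -0.079]
force: [0.6, 0.9, -0.9]
finger_gap: 0.029
```

Request:
carry_out(series=[[0,0,10,0,-0.02,0,0],[0,0,0,0,0,0,0],[0,0,0,0,0,0,0],[0,0,0,0,0,0,0],[0,0,0,0,0,0,0],[0,0,0,0,0,0,0],[0,0,0,0,0,0,0],[0,0,0,0,0,0,0],[0,0,0,0,0,0,0],[0,0,0,0,0,0,0]])

```text
time_s: 18.93
tool_pos: [0.4799, -0.2988, 0.2409]
ee_rot: [2.841, 1.554, -0.079]
force: [-0.5, -0.4, -1.7]
finger_gap: 0.0293
```

```bash
python3 - <<'E'
from h import *
c=snap('wrist','w10.png')
plan([.48,-.37,.23],-76,1); s=read_state(); print(s['force'],s['finger_gap'])
E
```

```text
t 18.9833 cur [ 0.4799 -0.2987  0.2409] yawy -77.28 world d mm [  0.1 -71.3 -10.9] rv [-0.0223 -0.0164 -0.0052] min n: 1.7 0.2
[11.0, 69.5, 15.8, -0.0223, -0.0164, -0.0052]
[-1.36026874 -0.04864227 -1.81402069] 0.028968600226461933
```

View pics/w10.png

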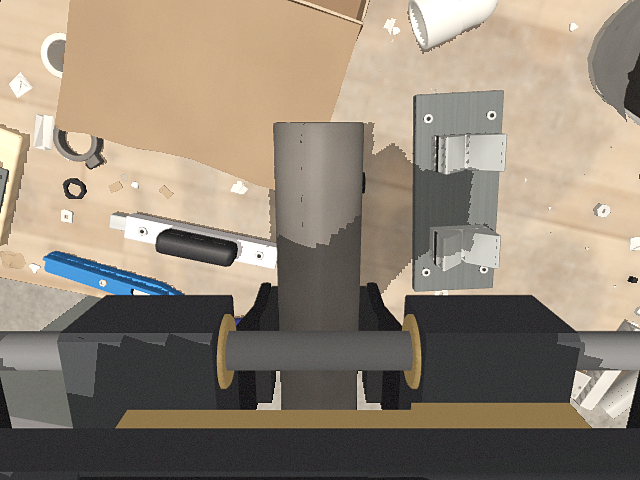

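Request:
carry_out(series=[[0,0,12,0,-0.005,-0.004,-0.001],[0,0,12,0,-0.005,-0.004,-0.001],[0,0,12,0,-0.005,-0.004,-0.001],[0,0,9,0,-0.005,-0.003,-0.001],[0,0,0,0,0,0,0],[0,0,0,0,0,0,0],[0,0,0,0,0,0,0],[0,0,0,0,0,0,0],[0,0,0,0,0,0,0],[0,0,0,0,0,0,0]])

```text
time_s: 19.82
tool_pos: [0.4909, -0.3492, 0.2401]
ee_rot: [0.365, 1.57, -2.535]
force: [0.2, -0.5, -1.5]
finger_gap: 0.0292
```

```bash
python3 - <<'E'
from h import *
c=snap('wrist','w11.png')
plan([.48,-.37,.23],-76,1); s=read_state(); print(s['force'],s['finger_gap'])
a=load('w10.png')
cv2.imwrite('pics/w10c.png',cv2.resize(a['image'][80:300,370:540][:,:,::-1],None,fx=2.7,fy=2.7))
cv2.imwrite('pics/w11c.png',cv2.resize(c['image'][80:300,300:470][:,:,::-1],None,fx=2.7,fy=2.7))
E
```

```text
t 19.8667 cur [ 0.491  -0.3491  0.2401] yawy -76.15 world d mm [-11.  -20.9 -10.1] rv [-0.0025  0.0011 -0.0004] min n: 0.6 0.0
[10.1, 17.6, 15.6, -0.0025, 0.0011, -0.0004]
[ 1.20217667  0.12669214 -0.88979399] 0.0291352916134134
```

View pics/w10c.png

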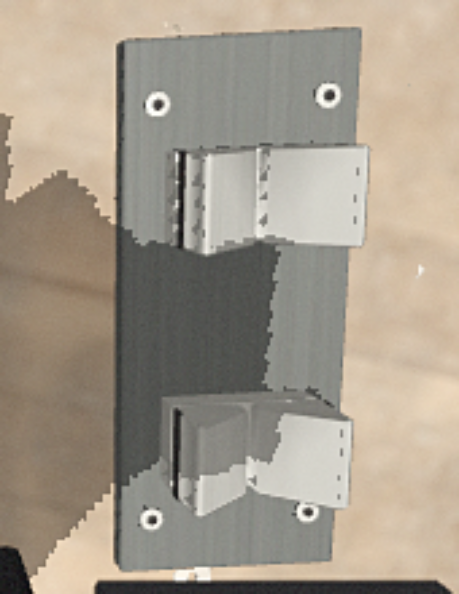

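View pics/w11c.png

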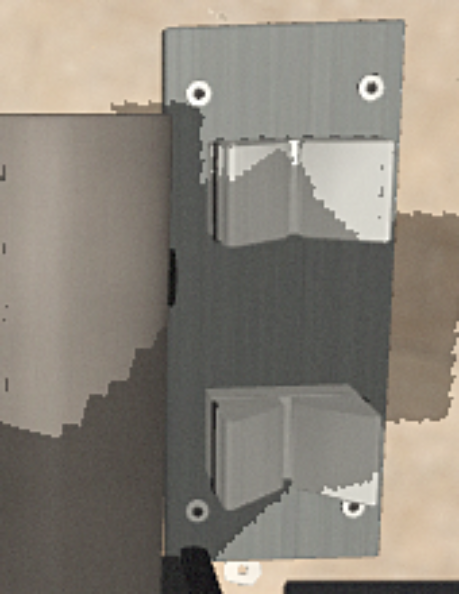

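```bash
python3 - <<'E'
from h import *
a=load('w10.png');b=load('w11.png')
A=lambda x,y:(a,370+x/2.7,80+y/2.7); B=lambda x,y:(b,300+x/2.7,80+y/2.7)
S=[tri(A(*p),B(*q)) for p,q in [((157,104),(199,94)),((328,95),(371,87)),((307,512),(352,507)),((151,520),(197,511))]]
for s in S: print('screw',s[0].round(4),np.round(s[1][0],4))
print('mean',np.mean([s[0] for s in S],0))
for n,p,q in [('valley far end',(261,146),(293,140)),('valley near end',(249,490),(287,488)),('R far',(369,146),(393,139)),('R near',(345,508),(377,505)),('L near',(203,514),(228,508)),('L far blk near end',(205,254),(230,244))]:
    r=tri(A(*p),B(*q)); print(n,r[0].round(4),r[1][0].round(4), 'at z.056 a/b',onz(*A(*p),.056).round(4),onz(*B(*q),.056).round(4))
for c,f in((a,A),(b,B)):
  P=np.array([onz(*f(*p),.012) for p in ([(157,104),(328,95),(307,512),(151,520)] if c is a else [(199,94),(371,87),(352,507),(197,511)])]); m=P.mean(0); d=P[0]+P[1]-P[2]-P[3]; print(m,np.degrees(np.arctan2(d[1],d[0])), np.linalg.norm(d)/2)
E
```

```text
screw [ 0.5795 -0.378   0.0104] 0.0001
screw [ 0.5947 -0.4317  0.0118] 0.0001
screw [ 0.4562 -0.4692  0.0154] 0.0
screw [ 0.4401 -0.4168  0.0115] 0.0001
mean [ 0.51761235 -0.42395994  0.01228507]
valley far end [ 0.5723 -0.4066  0.0375] 0.0003 at z.056 a/b [ 0.5715 -0.4003  0.056 ] [ 0.5716 -0.4029  0.056 ]
valley near end [ 0.4631 -0.439   0.0336] 0.0007 at z.056 a/b [ 0.469  -0.4293  0.056 ] [ 0.4686 -0.4328  0.056 ]
R far [ 0.5786 -0.4311  0.0567] 0.0002 at z.056 a/b [ 0.5785 -0.4314  0.056 ] [ 0.5789 -0.4312  0.056 ]
R near [ 0.4681 -0.4652  0.0483] 0.0001 at z.056 a/b [ 0.47   -0.4612  0.056 ] [ 0.47   -0.4624  0.056 ]
L near [ 0.4598 -0.4148  0.0627] 0.0001 at z.056 a/b [ 0.458  -0.4174  0.056 ] [ 0.4576 -0.4165  0.056 ]
L far blk near end [ 0.5378 -0.3939  0.0546] 0.0003 at z.056 a/b [ 0.5375 -0.3935  0.056 ] [ 0.5382 -0.3935  0.056 ]
[ 0.5174071  -0.42421429  0.012     ] 15.699140264505868 0.1446672065404728
[ 0.51739675 -0.42417704  0.012     ] 15.577680935895 0.14451935568213514
```

```bash
python3 - <<'E'
from h import *
plan([.5174,-.4242,.09],-74.4,8)
E
```

```text
t 19.8667 cur [ 0.491  -0.3491  0.2401] yawy -76.15 world d mm [  26.4  -75.1 -150.1] rv [-0.0305  0.0011 -0.0004] min n: 4.1 0.2
[18.8, 9.9, -1.0, -0.0038, 0.0001, -0.0]
[18.8, 9.9, -0.9, -0.0038, 0.0001, -0.0]
[18.8, 9.9, -0.9, -0.0038, 0.0001, -0.0]
[18.8, 9.9, -0.9, -0.0038, 0.0001, -0.0]
[18.8, 9.9, -0.8, -0.0038, 0.0001, -0.0]
[18.8, 9.9, -0.8, -0.0038, 0.0001, -0.0]
[18.8, 9.9, -0.7, -0.0038, 0.0001, -0.0]
[18.8, 9.9, -0.7, -0.0038, 0.0001, -0.0]
```

Request:
carry_out(series=[[0,10,12,-1,-0.005,0,0],[0,18,14,-1,-0.005,0,0],[0,20,14,-1,-0.005,0,0],[0,22,12,-1,-0.005,0,0],[0,22,10,-1,-0.005,0,0],[0,22,6,-1,-0.003,0,0],[0,15,2,0,0,0,0],[0,8,0,0,0,0,0],[0,0,0,0,0,0,0],[0,0,0,0,0,0,0]])

```text
time_s: 20.7
tool_pos: [0.5177, -0.424, 0.0936]
ee_rot: [1.67, 1.565, -1.197]
force: [-0.6, -0.5, -1.8]
finger_gap: 0.0291
```

```bash
python3 - <<'E'
from h import *
c=snap('wrist','w12.png')
plan([.5174,-.4242,.09],-74.4,1)
E
```

```text
t 20.75 cur [ 0.5177 -0.4239  0.0938] yawy -74.25 world d mm [-0.3 -0.3 -3.8] rv [ 0.0026 -0.0006 -0.0061] min n: 0.1 0.1
[3.8, 0.2, 0.3, 0.0026, -0.0006, -0.0061]
```

View pics/w12.png

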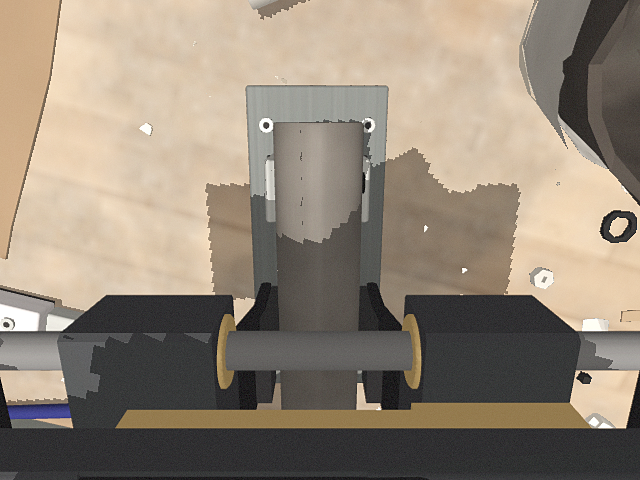

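Request:
carry_out(series=[[0,8,0,0,0.002,0,-0.003],[0,12,0,0,0,0,-0.003],[0,12,0,0,0,0,0],[0,8,0,0,0,0,0],[0,5,0,0,0,0,0],[0,3,0,0,0,0,0],[0,1,0,0,0,0,0],[0,0,0,0,0,0,0],[0,0,0,0,0,0,0],[0,0,0,0,0,0,0]])

```text
time_s: 21.58
tool_pos: [0.5204, -0.4244, 0.0439]
ee_rot: [2.384, 1.564, -0.483]
force: [0.5, 0.1, -1.3]
finger_gap: 0.0293
```

```bash
python3 - <<'E'
from h import *
plan([.5174,-.4242,.0381],-74.4,1);s=read_state(); print(s['force'],s['torque'],s['finger_gap'])
E
```

```text
t 21.5833 cur [ 0.5204 -0.4244  0.0439] yawy -74.27 world d mm [-3.   0.2 -5.8] rv [ 0.0023 -0.0052 -0.005 ] min n: 0.2 0.1
[5.8, -1.0, 2.9, 0.0023, -0.0052, -0.005]
[ 0.51355276  0.07291962 -1.34843828] [0.01189117 0.00666327 0.07784353] 0.029327898083009
```

Request:
carry_out(series=[[0,1,-1,1,0.002,-0.002,-0.005],[0,1,0,1,0,-0.002,0],[0,1,0,0,0,0,0],[0,1,0,0,0,0,0],[0,1,0,0,0,0,0],[0,0.5,0,0,0,0,0],[0,0.5,0,0,0,0,0],[0,0.5,0,0,0,0,0],[0,0,0,0,0,0,0],[0,0,0,0,0,0,0]])

```text
time_s: 22.42
tool_pos: [0.519, -0.4246, 0.0395]
ee_rot: [2.453, 1.567, -0.416]
force: [0.4, 0.1, -0.6]
finger_gap: 0.0293
```

```bash
python3 - <<'E'
from h import *
plan([.5174,-.4242,.0381],-74.4,1);s=read_state(); print(s['force'],s['torque'],s['finger_gap'])
E
```

```text
t 22.4167 cur [ 0.519  -0.4246  0.0395] yawy -74.40 world d mm [-1.6  0.4 -1.4] rv [-0.     -0.0027 -0.0023] min n: 0.1 0.0
[1.4, -0.9, 1.5, -0.0, -0.0027, -0.0023]
[ 0.3932654   0.12544271 -0.63120875] [ 0.00222252  0.11486341 -0.03213813] 0.029316819430379722
```

Request:
carry_out(series=[[0,0.7,0,0,0,0,0],[0,0.7,0,0,0,0,0],[0,0.7,0,0,0,0,0],[0,0,0,0,0,0,0],[0,0,0,0,0,0,0],[0,0,0,0,0,0,0],[0,0,0,0,0,0,0],[0,0,0,0,0,0,0],[0,0,0,0,0,0,0],[0,0,0,0,0,0,0]])

```text
time_s: 23.25
tool_pos: [0.5191, -0.4246, 0.0395]
ee_rot: [2.319, 1.567, -0.55]
force: [-1.2, 0.2, 2.5]
finger_gap: 0.0291
```

```bash
python3 - <<'E'
from h import *
plan([.5174,-.4242,.0381],-74.4,1);s=read_state(); print(s['force'],s['torque'],s['finger_gap'])
E
```

```text
t 23.25 cur [ 0.5191 -0.4246  0.0395] yawy -74.41 world d mm [-1.7  0.4 -1.4] rv [-0.0001 -0.0023 -0.0025] min n: 0.1 0.0
[1.4, -0.9, 1.5, -0.0001, -0.0023, -0.0025]
[-1.16629919  0.15999035  2.45592442] [ 0.17254563  0.27044104 -0.00577078] 0.029142523482179137
```

Request:
carry_out(series=[[32,0,0,0,0,0,0],[36,0,0,0,0,0,0],[42,0,0,0,0,0,0],[48,0,0,0,0,0,0],[55,0,0,0,0,0,0],[55,0,0,0,0,0,0],[55,0,0,0,0,0,0],[55,-5,0,0,0,0,0],[55,-12,0,0,0,0,0],[55,-20,0,0,0,0,0]])

```text
time_s: 24.08
tool_pos: [0.5173, -0.4234, 0.0732]
ee_rot: [-1.172, 1.568, 2.242]
force: [-0.1, 0.3, -0.7]
finger_gap: 0.0549
```

Request:
carry_out(series=[[55,-30,0,0,0,0,0],[55,-35,0,0,0,0,0],[55,-35,0,0,0,0,0],[55,-25,0,0,0,0,0],[55,-10,0,0,0,0,0],[55,0,0,0,0,0,0],[55,0,0,0,0,0,0],[55,0,0,0,0,0,0],[55,0,0,0,0,0,0],[55,0,0,0,0,0,0]])

```text
time_s: 24.92
tool_pos: [0.5172, -0.4231, 0.2205]
ee_rot: [2.761, 1.569, -0.108]
force: [-0.3, -0.4, -0.4]
finger_gap: 0.0546
```

```bash
python3 - <<'E'
from h import *
c=snap('wrist','w13.png')
plan([.4244,-.1985,.2],0,12);s=read_state(); print(s['force'],s['torque'],s['finger_gap'])
E
```

```text
t 24.9667 cur [ 0.517  -0.423   0.2201] yawy -74.36 world d mm [-92.6 224.5 -20.1] rv [-1.2978e+00 -9.0000e-04 -4.0000e-04] min n: 5.8 10.4
[1.7, -20.1, 2.4, -0.1082, -0.0001, -0.0]
[1.7, -20.2, 0.2, -0.1082, -0.0001, -0.0]
[1.7, -20.1, -2.0, -0.1082, -0.0001, -0.0]
[1.7, -19.8, -4.1, -0.1082, -0.0001, -0.0]
[1.7, -19.2, -6.3, -0.1082, -0.0001, -0.0]
[1.7, -18.5, -8.3, -0.1082, -0.0001, -0.0]
[1.7, -17.5, -10.2, -0.1082, -0.0001, -0.0]
[1.7, -16.2, -12.1, -0.1082, -0.0001, -0.0]
[1.7, -14.8, -13.7, -0.1082, -0.0001, -0.0]
[1.7, -13.3, -15.3, -0.1082, -0.0001, -0.0]
[1.7, -11.5, -16.6, -0.1082, -0.0001, -0.0]
[1.7, -9.7, -17.8, -0.1082, -0.0001, -0.0]
[ 0.28085255 -0.25970872 -0.18637572] [0.01084092 0.02149292 0.0229344 ] 0.05485322269916667
```

View pics/w13.png

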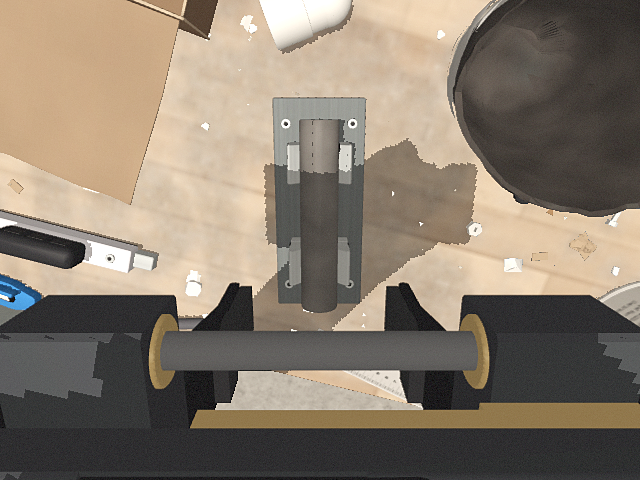

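```bash
python3 - <<'E'
from h import *
c=load('w13.png')
p=onz(c,319.5,119.5,.055);q=onz(c,318.5,303,.055); q2=onz(c,318.5,311,.055)
print(p,q2,(p+q2)/2,np.linalg.norm(p-q2))
u=np.array([.9632,.2689]);print([( (e[:2]-[.5174,-.4242])@u)*1000 for e in (p,q2)])
E
```

```text
[ 0.58994848 -0.403959    0.055     ] [ 0.4407177  -0.44501318  0.055     ] [ 0.51533309 -0.42448609  0.055     ] 0.15477490672080674
[np.float64(75.32150316693492), np.float64(-79.45705431451407)]
```

Request:
carry_out(series=[[55,0,-20,2,-0.11,0,0],[55,0,-20,0,-0.11,0,0],[55,0,-20,-2,-0.11,0,0],[55,0,-20,-4,-0.11,0,0],[55,0,-19,-6,-0.11,0,0],[55,0,-18,-8,-0.11,0,0],[55,0,-17,-10,-0.11,0,0],[55,0,-16,-12,-0.11,0,0],[55,0,-15,-14,-0.11,0,0],[55,0,-13,-15,-0.11,0,0]])

```text
time_s: 25.8
tool_pos: [0.4274, -0.2337, 0.2074]
ee_rot: [-2.012, 1.55, 2.55]
force: [0.2, 0.1, 0.5]
finger_gap: 0.0554
```

```bash
python3 - <<'E'
from h import *
plan([.4244,-.1985,.2],0,4)
E
```

```text
t 25.8 cur [ 0.4274 -0.2337  0.2074] yawy -8.63 world d mm [-3.  35.2 -7.4] rv [-0.1508 -0.0105  0.0185] min n: 0.9 1.2
[2.0, -2.0, -8.6, -0.0377, -0.0026, 0.0046]
[1.9, -1.7, -8.7, -0.0377, -0.0026, 0.0046]
[1.9, -1.4, -8.7, -0.0377, -0.0026, 0.0046]
[1.9, -1.1, -8.8, -0.0377, -0.0026, 0.0046]
```

Request:
carry_out(series=[[55,5,0,-7,-0.03,-0.002,0.004],[55,10,0,-7,-0.03,-0.002,0.004],[55,10,0,-5,-0.03,-0.002,0.004],[55,10,0,0,-0.01,0,0],[55,0,0,0,0,0,0],[55,0,0,0,0,0,0],[55,0,0,0,0,0,0],[55,0,0,0,0,0,0],[55,0,0,0,0,0,0],[55,0,0,0,0,0,0]])

```text
time_s: 26.63
tool_pos: [0.4276, -0.2125, 0.1672]
ee_rot: [-2.154, 1.558, 2.509]
force: [0.4, 0.5, 0.6]
finger_gap: 0.0547
```

```bash
python3 - <<'E'
from h import *
c=snap('wrist','w14.png')
plan([.4244,-.1985,.0225],0,1)
E
```

```text
t 26.6833 cur [ 0.4277 -0.2125  0.1672] yawy -2.77 world d mm [  -3.3   14.  -144.7] rv [-0.0484 -0.0074  0.0107] min n: 3.5 0.4
[144.9, -2.4, -12.8, -0.0484, -0.0074, 0.0107]
```

View pics/w14.png

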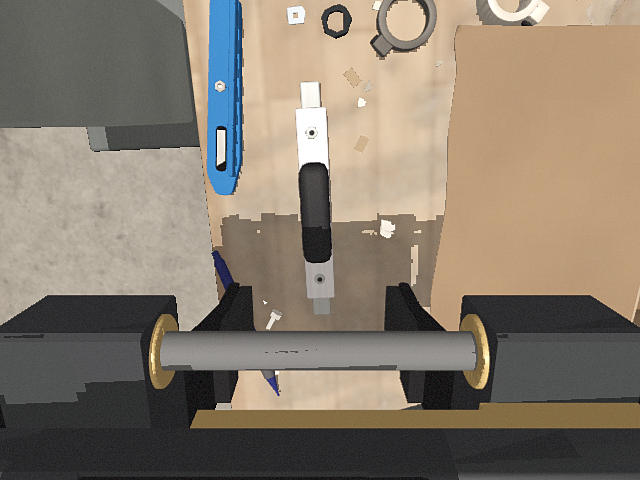

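```bash
python3 - <<'E'
from h import *
c=load('w14.png')
p=onz(c,311.5,132.5,.020);q=onz(c,319.7,279.5,.020); d=p-q
print(p,q,(p+q)/2,'yaw',np.degrees(np.arctan2(-d[0],d[1])),np.linalg.norm(d)); print(onz(c,316,213,.044))
m=(p+q)/2; y=np.degrees(np.arctan2(-d[0],d[1]))
plan([m[0],m[1],.023],y,8)
E
```

```text
[ 0.42406935 -0.14520249  0.02      ] [ 0.42461819 -0.2558877   0.02      ] [ 0.42434377 -0.2005451   0.02      ] yaw 0.28410194114114656 0.11068657615433526
[ 0.42498793 -0.19831     0.044     ]
t 26.6833 cur [ 0.4277 -0.2125  0.1672] yawy -2.77 world d mm [  -3.3   11.9 -144.2] rv [-0.0534 -0.0075  0.0107] min n: 3.5 0.4
[18.0, -0.3, -1.3, -0.0067, -0.0009, 0.0013]
[18.0, -0.3, -1.4, -0.0067, -0.0009, 0.0013]
[18.0, -0.3, -1.4, -0.0067, -0.0009, 0.0013]
[18.0, -0.3, -1.4, -0.0067, -0.0009, 0.0013]
[18.0, -0.3, -1.4, -0.0067, -0.0009, 0.0013]
[18.0, -0.4, -1.4, -0.0067, -0.0009, 0.0013]
[18.0, -0.4, -1.5, -0.0067, -0.0009, 0.0013]
[18.0, -0.4, -1.5, -0.0067, -0.0009, 0.0013]
```

Request:
carry_out(series=[[55,15,0,-2,-0.01,-0.001,0.002],[55,18,0,-3,-0.01,-0.001,0.002],[55,18,0,-3,-0.01,-0.001,0.002],[55,18,0,-3,-0.01,-0.001,0.002],[55,15,0,-3,-0.008,-0.001,0.002],[55,10,0,0,-0.004,-0.001,0],[55,5,0,0,0,0,0],[55,0,0,0,0,0,0],[55,0,0,0,0,0,0],[55,0,0,0,0,0,0]])

```text
time_s: 27.52
tool_pos: [0.4326, -0.2016, 0.0687]
ee_rot: [1.091, 1.559, -0.479]
force: [-0.0, 0.7, 0.3]
finger_gap: 0.055
```

```bash
python3 - <<'E'
from h import *
plan([.4244,-.199,.023],.2,1)
E
```

```text
t 27.5167 cur [ 0.4326 -0.2016  0.0687] yawy 0.06 world d mm [ -8.2   2.6 -45.7] rv [-0.0025  0.0053 -0.0102] min n: 1.1 0.1
[45.6, -8.6, -2.8, -0.0025, 0.0053, -0.0102]
```

Request:
carry_out(series=[[55,3,-3,-1,-0.002,0.002,-0.004],[55,6,-3,-1,0,0.002,-0.004],[55,9,-2,-1,0,0.001,-0.002],[55,9,0,0,0,0,0],[55,8,0,0,0,0,0],[55,4,0,0,0,0,0],[55,2,0,0,0,0,0],[55,0,0,0,0,0,0],[55,0,0,0,0,0,0],[55,0,0,0,0,0,0]])

```text
time_s: 28.35
tool_pos: [0.425, -0.1994, 0.0247]
ee_rot: [0.849, 1.568, -0.72]
force: [0.4, 0.2, -0.9]
finger_gap: 0.055
```

```bash
python3 - <<'E'
from h import *
plan([.4244,-.199,.023],.2,1)
E
```

```text
t 28.35 cur [ 0.425  -0.1994  0.0247] yawy 0.11 world d mm [-0.6  0.4 -1.7] rv [-0.0016  0.0015 -0.0018] min n: 0.0 0.0
[1.7, -0.6, -0.5, -0.0016, 0.0015, -0.0018]
```

Request:
carry_out(newtons=40, series=[[55,1.5,-0.5,0,-0.002,0.001,-0.002],[45,0,0,0,0,0,0],[30,0,0,0,0,0,0],[10,0,0,0,0,0,0],[0,0,0,0,0,0,0],[0,0,0,0,0,0,0],[0,0,0,0,0,0,0],[0,0,0,0,0,0,0],[0,0,0,0,0,0,0],[0,0,0,0,0,0,0]])

```text
time_s: 29.18
tool_pos: [0.4252, -0.2, 0.0242]
ee_rot: [0.78, 1.568, -0.788]
force: [-0.3, 0.7, 0.3]
finger_gap: 0.0198
```

```bash
python3 - <<'E'
from h import *
plan([.4244,-.199,.023],.2,1); s=read_state(); print(s['force'],s['finger_gap'])
E
```

```text
t 29.1833 cur [ 0.4252 -0.2     0.0242] yawy 0.20 world d mm [-0.8  1.  -1.2] rv [ 0.0001  0.0018 -0.0017] min n: 0.0 0.0
[1.2, -0.8, -1.0, 0.0001, 0.0018, -0.0017]
[-0.33346259  0.6920069   0.30114179] 0.01976216133094256
```

```bash
python3 - <<'E'
from h import *
a=load('w6.png')['image'];
x=np.hstack([cv2.resize(a[175:260,203:243],None,fx=7,fy=7,interpolation=2),cv2.resize(a[175:260,380:420],None,fx=7,fy=7,interpolation=2)])
x=cv2.convertScaleAbs(x,alpha=1.6,beta=10)
cv2.imwrite('pics/br.png',x[:,:,::-1])
E
```

```text
(no output)
```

View pics/br.png

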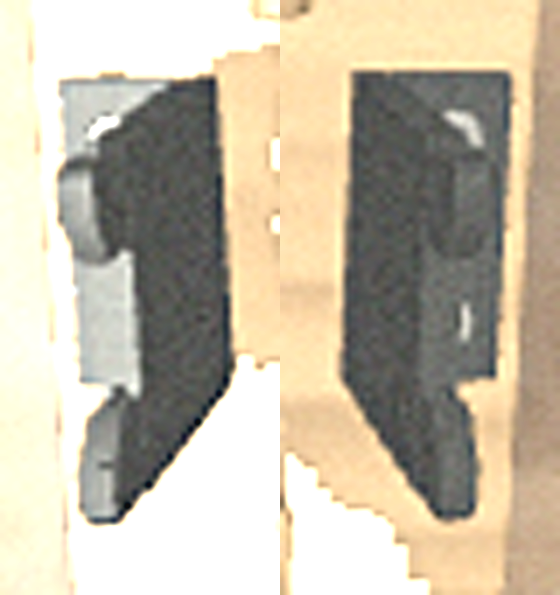

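```bash
python3 - <<'E'
from h import *
c=load('w6.png')
f=lambda x,y,ox:onz(c,ox+x/7,175+y/7,.084)
a1,a2=f(75,157,203),f(100,520,203); b1,b2=f(192,150,380),f(172,518,380)
print(a1,a2,np.linalg.norm(a1-a2)); print(b1,b2,np.linalg.norm(b1-b2))
A=(a1+a2)/2;B=(b1+b2)/2;d=A-B
print(A,B,(A+B)/2,np.linalg.norm(d),np.degrees(np.arctan2(-d[0],d[1])))
E
```

```text
[0.48056263 0.15634071 0.084     ] [0.43741195 0.16344593 0.084     ] 0.0437317420183208
[0.4557343 0.0019701 0.084    ] [0.41206514 0.00913807 0.084     ] 0.04425352867024571
[0.45898729 0.15989332 0.084     ] [0.43389972 0.00555408 0.084     ] [0.4464435 0.0827237 0.084    ] 0.1563649120579852 -9.232577697708432
```

Request:
carry_out(series=[[0,-4,0,0,0,0,0],[0,-10,0,0,0,0,0],[0,-20,0,0,0,0,0],[0,-30,0,0,0,0,0],[0,-35,0,0,0,0,0],[0,-30,0,-10,0.01,0,0],[0,-15,0,-20,0.02,0,0],[0,-5,0,-30,0.02,0,0],[0,0,0,-32,0.02,0,0],[0,0,0,-32,0.02,0,0]])

```text
time_s: 30.02
tool_pos: [0.4258, -0.0773, 0.1827]
ee_rot: [-1.455, 1.567, -3.13]
force: [0.8, -0.3, -3.1]
finger_gap: 0.0192
```

```bash
python3 - <<'E'
from h import *
plan([.4464,.0835,.15],-9.3,7);s=read_state(); print(s['force'],s['torque'],s['finger_gap'])
E
```

```text
t 30.0167 cur [ 0.4258 -0.0773  0.1827] yawy -5.97 world d mm [ 20.6 160.8 -32.7] rv [0.0581 0.0006 0.0041] min n: 4.0 0.5
[4.7, 0.6, -23.2, 0.0083, 0.0001, 0.0006]
[4.7, 0.4, -23.2, 0.0083, 0.0001, 0.0006]
[4.7, 0.2, -23.2, 0.0083, 0.0001, 0.0006]
[4.7, -0.0, -23.2, 0.0083, 0.0001, 0.0006]
[4.7, -0.2, -23.2, 0.0083, 0.0001, 0.0006]
[4.7, -0.4, -23.2, 0.0083, 0.0001, 0.0006]
[4.7, -0.6, -23.2, 0.0083, 0.0001, 0.0006]
[ 0.7559351  -0.34405652 -3.13677007] [-0.00966167 -0.13864969 -0.00119695] 0.019160830606930485
```

Request:
carry_out(series=[[0,0,0,-28,0.01,0,0.001],[0,2,0,-26,0.01,0,0.001],[0,4,0,-24,0.01,0,0.001],[0,5,0,-24,0.01,0,0.001],[0,5,0,-22,0.006,0,0],[0,5,0,-14,0.004,0,0],[0,4,0,-8,0,0,0],[0,2,0,0,0,0,0],[0,0,0,0,0,0,0],[0,0,0,0,0,0,0]])

```text
time_s: 30.85
tool_pos: [0.4386, 0.0831, 0.1599]
ee_rot: [0.832, 1.567, -0.88]
force: [-0.1, 0.2, -3.0]
finger_gap: 0.0197
```

```bash
python3 - <<'E'
from h import *
c=snap('wrist','w15.png')
plan([.4464,.0835,.125],-9.3,1)
E
```

```text
t 30.9 cur [0.4385 0.0826 0.1599] yawy -8.14 world d mm [  7.9   0.9 -34.9] rv [ 0.0203  0.0026 -0.0024] min n: 0.9 0.2
[34.9, 7.6, -2.1, 0.0203, 0.0026, -0.0024]
```

View pics/w15.png

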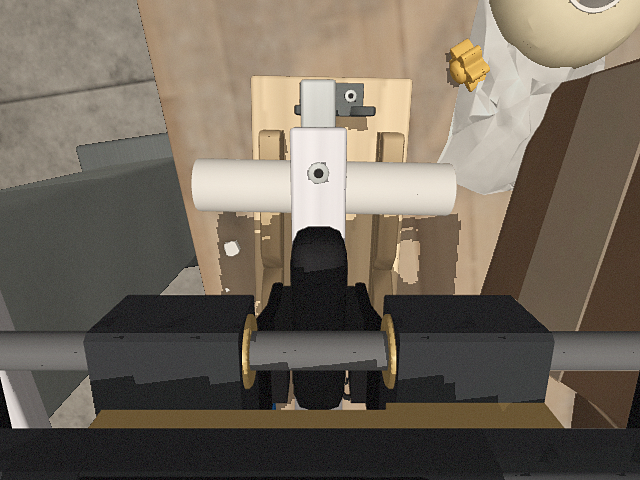

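Request:
carry_out(series=[[0,6,3,-0.5,0.007,0.001,-0.001],[0,8,3,-0.5,0.007,0.001,-0.001],[0,8,2,0,0.006,0,0],[0,6,1,0,0,0,0],[0,3,0,0,0,0,0],[0,0,0,0,0,0,0],[0,0,0,0,0,0,0],[0,0,0,0,0,0,0],[0,0,0,0,0,0,0],[0,0,0,0,0,0,0]])

```text
time_s: 31.73
tool_pos: [0.4487, 0.078, 0.1252]
ee_rot: [-0.32, 1.568, -2.062]
force: [-0.9, 0.8, -3.1]
finger_gap: 0.0199
```

```bash
python3 - <<'E'
from h import *
c=snap('wrist','w16.png')
plan([.4464,.0835,.0942],-9.3,1)
E
```

```text
t 31.7833 cur [0.4488 0.078  0.1253] yawy -9.81 world d mm [ -2.4   5.5 -31.1] rv [-0.0089  0.0023  0.0006] min n: 0.8 0.1
[31.1, -3.3, -5.0, -0.0089, 0.0023, 0.0006]
```

View pics/w16.png

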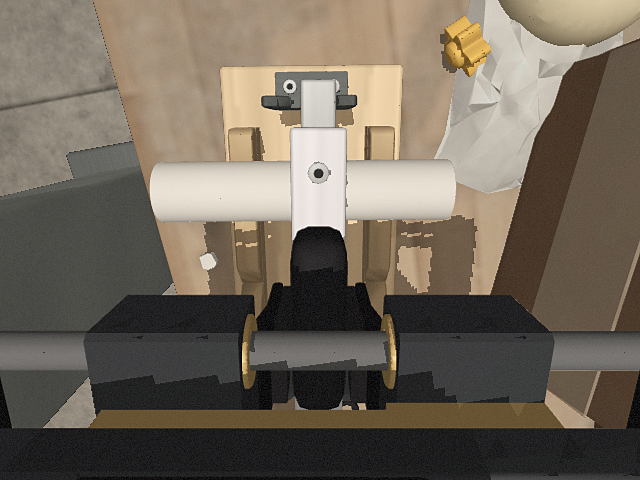

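Request:
carry_out(series=[[0,0,-1.5,-2,-0.004,0.001,0],[0,0,-1.5,-2,-0.004,0.001,0],[0,0,0,-1,0,0,0],[0,0,0,0,0,0,0],[0,0,0,0,0,0,0],[0,0,0,0,0,0,0],[0,0,0,0,0,0,0],[0,0,0,0,0,0,0],[0,0,0,0,0,0,0],[0,0,0,0,0,0,0]])

```text
time_s: 32.62
tool_pos: [0.4468, 0.0844, 0.1262]
ee_rot: [1.618, 1.569, -0.115]
force: [0.7, 1.2, -3.5]
finger_gap: 0.0198
```

```bash
python3 - <<'E'
from h import *
plan([.4464,.0835,.0942],-9.3,1)
E
```

```text
t 32.6167 cur [0.4468 0.0844 0.1262] yawy -9.28 world d mm [ -0.4  -0.9 -32. ] rv [ 0.0004 -0.0001 -0.0015] min n: 0.8 0.0
[32.0, -0.3, 0.9, 0.0004, -0.0001, -0.0015]
```

Request:
carry_out(series=[[0,3,0,0,0,0,0],[0,3,0,0,0,0,0],[0,3,0,0,0,0,0],[0,2,0,0,0,0,0],[0,0,0,0,0,0,0],[0,0,0,0,0,0,0],[0,0,0,0,0,0,0],[0,0,0,0,0,0,0],[0,0,0,0,0,0,0],[0,0,0,0,0,0,0]])

```text
time_s: 33.45
tool_pos: [0.4468, 0.0843, 0.1136]
ee_rot: [1.638, 1.57, -0.095]
force: [-0.4, 0.5, -3.9]
finger_gap: 0.0194
```

```bash
python3 - <<'E'
from h import *
c=snap('wrist','w17.png')
plan([.4464,.0835,.0942],-9.3,1)
cv2.imwrite('pics/w17c.png',cv2.resize(c['image'][50:200,200:430][:,:,::-1],None,fx=3,fy=3,interpolation=2))
t=snap('scene','s17.png'); cv2.imwrite('pics/s17c.png',cv2.resize(t['image'][260:400,220:380][:,:,::-1],None,fx=4,fy=4,interpolation=2))
E
```

```text
t 33.5 cur [0.4468 0.0843 0.1136] yawy -9.29 world d mm [ -0.4  -0.8 -19.4] rv [ 0.0001 -0.     -0.0007] min n: 0.5 0.0
[19.4, -0.2, 0.8, 0.0001, -0.0, -0.0007]
```

View pics/w17c.png

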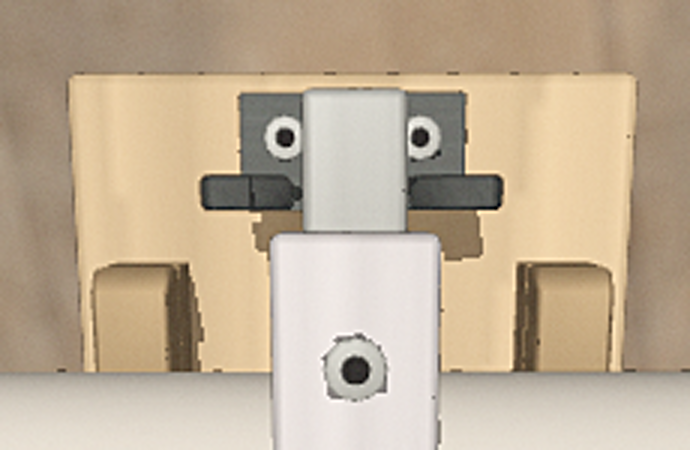

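View pics/s17c.png

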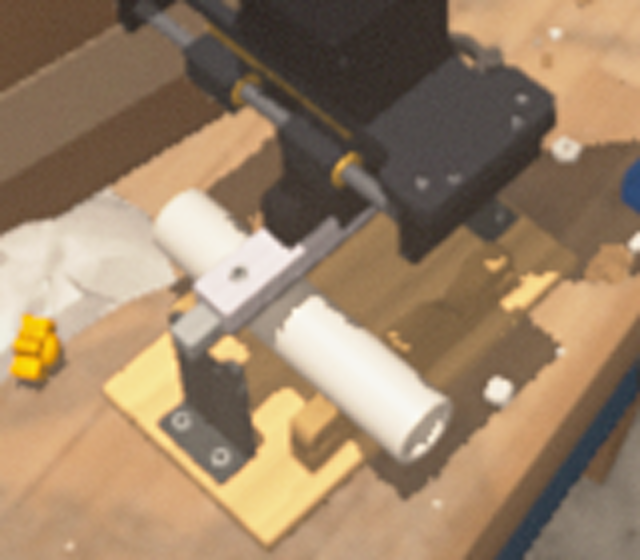

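Request:
carry_out(series=[[0,1,-0.6,0.5,0,0,0],[0,2,0,0,0,0,0],[0,2,0,0,0,0,0],[0,2,0,0,0,0,0],[0,2,0,0,0,0,0],[0,1,0,0,0,0,0],[0,0,0,0,0,0,0],[0,0,0,0,0,0,0],[0,0,0,0,0,0,0],[0,0,0,0,0,0,0]])

```text
time_s: 34.38
tool_pos: [0.446, 0.0838, 0.1024]
ee_rot: [1.481, 1.57, -0.252]
force: [-0.2, 0.3, -3.1]
finger_gap: 0.0198
```

```bash
python3 - <<'E'
from h import *
plan([.446,.0835,.0942],-9.3,1);s=read_state(); print(s['force'],s['torque'],s['finger_gap'])
E
```

```text
t 34.3833 cur [0.446  0.0838 0.1024] yawy -9.29 world d mm [ 0.  -0.3 -8.2] rv [ 0.0001  0.     -0.0003] min n: 0.2 0.0
[8.2, 0.1, 0.3, 0.0001, 0.0, -0.0003]
[-0.21399507  0.34605942 -3.12731319] [-0.073502   -0.08427943  0.04045738] 0.019768639226320113
```

Request:
carry_out(series=[[0,1,0,0,0,0,0],[0,1,0,0,0,0,0],[0,1,0,0,0,0,0],[0,1,0,0,0,0,0],[0,1,0,0,0,0,0],[0,1,0,0,0,0,0],[0,0.5,0,0,0,0,0],[0,0,0,0,0,0,0],[0,0,0,0,0,0,0],[0,0,0,0,0,0,0]])

```text
time_s: 35.22
tool_pos: [0.4462, 0.0838, 0.0953]
ee_rot: [1.704, 1.57, -0.029]
force: [0.2, -0.0, -3.6]
finger_gap: 0.02
```

```bash
python3 - <<'E'
from h import *
plan([.446,.0835,.0942],-9.3,1);s=read_state(); print(s['force'],s['torque'],s['finger_gap'])
E
```

```text
t 35.2167 cur [0.4462 0.0838 0.0953] yawy -9.30 world d mm [-0.2 -0.3 -1.1] rv [-0.0001 -0.0001 -0.0009] min n: 0.0 0.0
[1.1, -0.2, 0.3, -0.0001, -0.0001, -0.0009]
[ 0.24544591 -0.01890929 -3.60156358] [-0.00191117 -0.05220198  0.00234607] 0.020008128156979027
```

Request:
carry_out(series=[[0,0.5,0,0,0,0,0],[0,0.5,0,0,0,0,0],[0,0.5,0,0,0,0,0],[0,0.5,0,0,0,0,0],[0,0,0,0,0,0,0],[0,0,0,0,0,0,0],[0,0,0,0,0,0,0],[0,0,0,0,0,0,0],[0,0,0,0,0,0,0],[0,0,0,0,0,0,0]])

```text
time_s: 36.05
tool_pos: [0.4466, 0.084, 0.0942]
ee_rot: [1.348, 1.569, -0.385]
force: [-0.3, 0.7, -1.7]
finger_gap: 0.0198
```

```bash
python3 - <<'E'
from h import *
plan([.446,.0835,.0942],-9.3,1);s=read_state(); print(s['force'],s['torque'],s['finger_gap'])
E
```

```text
t 36.05 cur [0.4466 0.084  0.0942] yawy -9.30 world d mm [-0.6 -0.5  0. ] rv [-0.0001  0.0004 -0.0019] min n: 0.0 0.0
[-0.0, -0.5, 0.5, -0.0001, 0.0004, -0.0019]
[-0.28149905  0.66251395 -1.651018  ] [-0.09456958  0.06727606 -0.00501448] 0.019803172949199022
```

Contact is beginning at exactly the expected height; press a touch more, then open slowly.

Request:
carry_out(series=[[0,0.5,0,0,0,0,0],[0,0.5,0,0,0,0,0],[0,0,0,0,0,0,0],[0,0,0,0,0,0,0],[22,0,0,0,0,0,0],[26,0,0,0,0,0,0],[32,0,0,0,0,0,0],[40,0,0,0,0,0,0],[50,0,0,0,0,0,0],[55,0,0,0,0,0,0]])

```text
time_s: 36.88
tool_pos: [0.4488, 0.0848, 0.0949]
ee_rot: [1.721, 1.565, -0.012]
force: [0.2, -0.1, 0.3]
finger_gap: 0.0441
```

Request:
carry_out(series=[[55,0,0,0,0,0,0],[55,-3,0,0,0,0,0],[55,-8,0,0,0,0,0],[55,-15,0,0,0,0,0],[55,-30,0,0,0,0,0],[55,-35,0,0,0,0,0],[55,-35,0,0,0,0,0],[55,-35,0,0,0,0,0],[55,-10,0,0,0,0,0],[55,0,0,0,0,0,0]])

```text
time_s: 37.72
tool_pos: [0.4462, 0.0862, 0.277]
ee_rot: [1.948, 1.567, 0.219]
force: [0.3, -0.5, -0.3]
finger_gap: 0.0549
```

```bash
python3 - <<'E'
from h import *
c=snap('wrist','w18.png')
plan([.446,.0335,.25],-9.3,1)
E
```

```text
t 37.7667 cur [0.4461 0.0864 0.2763] yawy -9.06 world d mm [ -0.1 -52.9 -26.3] rv [ 0.0042 -0.0014 -0.0029] min n: 1.4 0.0
[26.2, 8.1, 52.3, 0.0042, -0.0014, -0.0029]
```

View pics/w18.png

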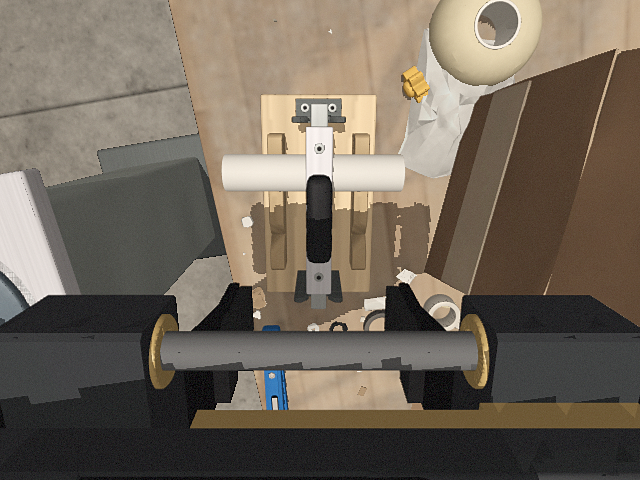

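Request:
carry_out(series=[[55,0,0,15,0,0,0],[55,0,0,20,0,0,0],[55,0,0,20,0,0,0],[55,0,0,15,0,0,0],[55,0,0,0,0,0,0],[55,0,0,0,0,0,0],[55,0,0,0,0,0,0],[55,0,0,0,0,0,0],[55,0,0,0,0,0,0],[55,0,0,0,0,0,0]])

```text
time_s: 38.6
tool_pos: [0.4294, 0.0194, 0.2686]
ee_rot: [-1.834, 1.559, 2.73]
force: [-0.4, 0.7, -0.4]
finger_gap: 0.0552
```

```bash
python3 - <<'E'
from h import *
c=snap('wrist','w19.png'); a=load('w18.png')
x=np.hstack([cv2.resize(a['image'][80:320,220:420],None,fx=2,fy=2),cv2.resize(c['image'][0:240,220:420],None,fx=2,fy=2)])
cv2.imwrite('pics/c18_19.png',x[:,:,::-1]); t=snap('scene','s19.png')
t=snap('top','t19.png')
cv2.imwrite('pics/t19c.png',cv2.resize(t['image'][225:325,190:500][:,:,::-1],None,fx=2.58,fy=2.58,interpolation=2))
E
```

```text
(no output)
```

View pics/c18_19.png

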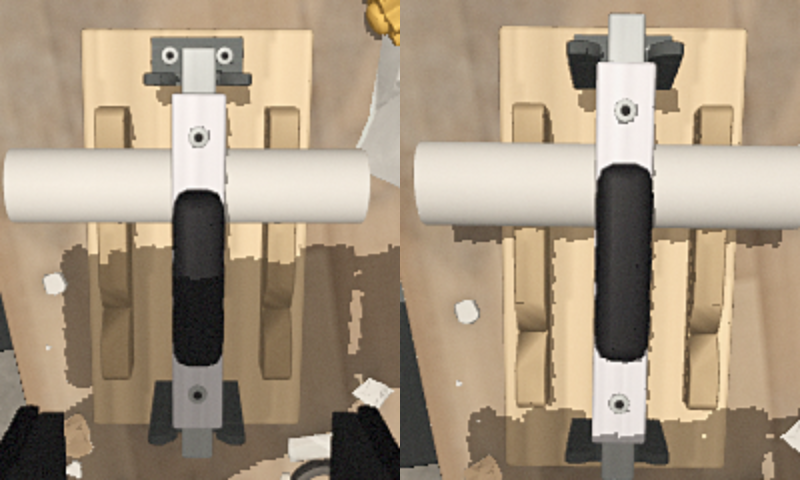

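View pics/s19.png

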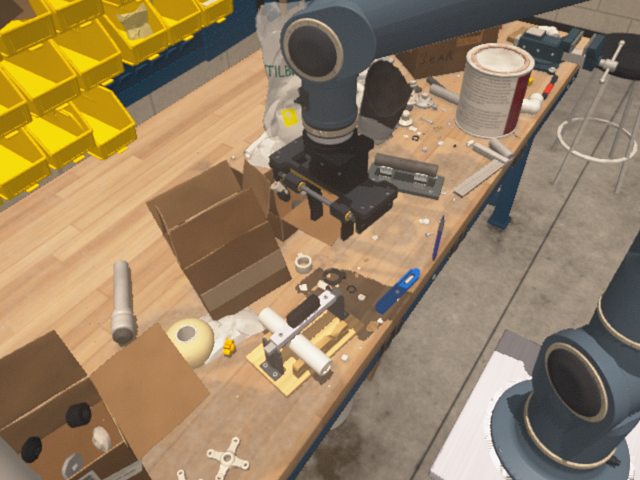

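View pics/t19c.png

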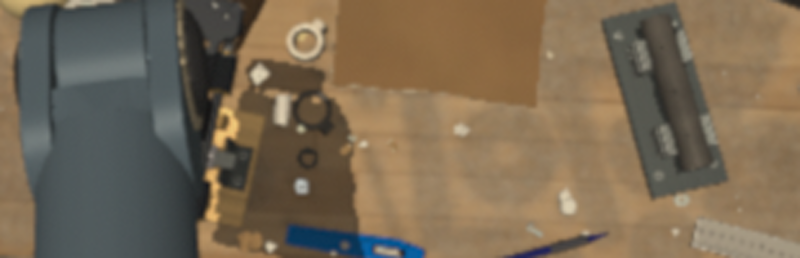

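```bash
python3 - <<'E'
from h import *
a=load('w18.png');c=load('w19.png')
p=tri((a,319.2,148.5),(c,333,55));q=tri((a,318.5,277.3),(c,329.7,202));print(p,q,(p[0]+q[0])/2)
d=p[0]-q[0];print(np.degrees(np.arctan2(-d[0],d[1])))
for r,z in ((p,.09),): print(onz(a,319.2,148.5,z),onz(a,318.5,277.3,z),onz(c,333,55,z),onz(c,329.7,202,z))
E
```

```text
(array([0.45562139, 0.13806515, 0.09121891]), [np.float64(4.4548207607237805e-05), np.float64(4.454820760727615e-05)]) (array([0.43774643, 0.02936942, 0.09076944]), [np.float64(7.183545704679907e-05), np.float64(7.183545704674751e-05)]) [0.44668391 0.08371729 0.09099418]
-9.338677707945653
[0.45557324 0.13800067 0.09      ] [0.43763403 0.02909909 0.09      ] [0.45571523 0.13822092 0.09      ] [0.43780765 0.02921075 0.09      ]
```

```bash
python3 - <<'E'
from h import *
print(finish_job()); print(read_state()['time_s'])
E
```

```text
the job is handed in; nothing more can be done
None
the job is handed in; nothing more can be done
```

The job is done and handed in at about 39 s on the robot clock. The bar was lifted out and parked on the clear bench, the drilled tube was laid in both V-blocks, and the bar went back into both brackets with its grip on top. Tube and bar were each lowered in half-millimetre to millimetre steps until first contact and only then released.

Last checks:
- **Bar:** its two screws triangulate to z = 0.091 m at both ends, against 0.090 m expected when fully down. Its centre (0.447, 0.084) and yaw (-9.3°) match the pose before removal.
- **Tube:** it lies in both grooves, about 2 mm from centred by the wrist view. Its near end was hard to pick out in the picture, because the apparent length came out at 155 mm rather than 150 mm.
- **Pipe, tape roll and collars:** the final pictures show the pipe still in its notches and the tape and pale collar apparently unmoved. The black collar was in shadow. I compared these by eye, not by measurement.
- **Forces:** the wrist force stayed below about 5 N in every reading I took.

No check failed. The cross-drilled holes were never visible in the pictures, so I identified the tube by its dark metal colour and size alone.

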